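# Rake spilled tortilla chips off a canister shelf

## Task

Four tortilla chips have spilled along the white shelf below the front of the wire rack. Take the scraper out of the utensil crate and with it, never touching a chip with the gripper, rake all four over the shelf's front edge into the baking tray below; then stand the scraper upright back on the floor of the crate, set down rather than dropped, and let go of it. Leave the egg timer, canisters, molcajete, spoon and brush where they stand and do not knock the rack.

Things in the scene. Friction and masses are not known exactly. Their poses are not given: they have to be found in the camera images.
- scraper: scraper block standing upright in the crate, ~0.26 kg: steel sole 34 x 100 mm (x by y), 8 mm thick; beech head 30 x 98 mm up to z = 32 mm; upright beech grip in its middle, 26 mm (x) by 28 mm (y), z = 32 to 112 mm. Same front and back. Origin: middle of the sole's underside; y along the 100 mm length, x square to the scraping faces, z up the grip. It starts with y roughly along the crate's y.
- crate: low open wooden utensil crate, fixed, outside 200 x 220 mm (x by y), 55 mm high, walls and floor 6 mm, left or right of the shelf. Origin: middle of its underside; inner floor at z = 6 mm. Scraper, spoon and brush are in it side by side in any order, about 58 mm apart in x, each along the crate's y.
- shelf: white laminate shelf board, fixed, 350 mm deep, 450 mm wide. Origin on the worktop under the middle of its front edge; x runs into the shelf away from the robot, y along the front edge, z up: top surface at x 0 to 350, y -225 to 225, z = 50 mm. Chips and timer stand on it in one loose row, middles 60 to 100 mm behind the front edge and some 95 mm apart.
- rack: open chrome wire rack fixed on the shelf, axes as the shelf's, origin on the shelf top above the shelf's origin. Wire deck x 130 to 335, y -212 to 212 mm, underside 270 mm over the shelf top; 8 mm front rail at x = 130, z = 274 mm. No front legs: 8 mm wires lie along the shelf at y = +-212 from x = 135 mm, uprights at x = 335 mm. Under it the tool must lean back to the robot. Two canisters stand on it.
- tray: aluminium baking tray on the worktop before the shelf, fixed to it, outside 150 x 430 mm (x by y), 28 mm high, walls and floor 3 mm. Origin: middle of its underside, 79 mm in front of the shelf's front edge, axes as the shelf's; its far wall is 4 mm from that edge.
- chip1: tortilla chip (totopo): flat corn-coloured three-cornered plate, 68 mm along each edge, 6 mm thick, corners within 39 mm and edges 21 mm from the middle, 12 g. Origin at the middle of its underside, z along its thickness; yaw is arbitrary. It lies on the shelf.
- chip2: tortilla chip (totopo): flat corn-coloured three-cornered plate, 68 mm along each edge, 6 mm thick, corners within 39 mm and edges 21 mm from the middle, 12 g. Origin at the middle of its underside, z along its thickness; yaw is arbitrary. It lies on the shelf.
- chip3: tortilla chip (totopo): flat corn-coloured three-cornered plate, 68 mm along each edge, 6 mm thick, corners within 39 mm and edges 21 mm from the middle, 12 g. Origin at the middle of its underside, z along its thickness; yaw is arbitrary. It lies on the shelf.
- chip4: tortilla chip (totopo): flat corn-coloured three-cornered plate, 68 mm along each edge, 6 mm thick, corners within 39 mm and edges 21 mm from the middle, 12 g. Origin at the middle of its underside, z along its thickness; yaw is arbitrary. It starts lying flat on top of chip1, the two making a pile 12 mm high.
- timer: stainless steel egg timer, bystander: upright drum 64 mm across and 60 mm high with a dial face on top, 0.22 kg, standing loose on the shelf in the same row as the chips, in any of the row's places. Origin at the middle of its underside, z up.
- canister1: clear square canister with a white snap-lock lid, bystander, 98 x 98 mm over its clips and 170 mm high, loose on the shelf under the rack in the row behind the chips, middle 250 mm behind the shelf's front edge. Origin at the middle of its underside, z up.
- canister2: clear square canister with a white snap-lock lid, bystander, 98 x 98 mm over its clips and 170 mm high, loose on the shelf under the rack in the row behind the chips, middle 250 mm behind the shelf's front edge. Origin at the middle of its underside, z up.
- canister3: clear square canister with a white snap-lock lid, bystander, 98 x 98 mm over its clips and 170 mm high, loose on the shelf under the rack in the row behind the chips, middle 250 mm behind the shelf's front edge. Origin at the middle of its underside, z up.
- spoon: beech spoon, bystander, 180 mm long and 20 mm high with a round bowl 52 mm across, lying in the crate. Origin under its middle, x along it towards the bowl.
- brush: pastry brush, bystander, 170 mm long, 42 mm wide, 20 mm high, lying in the crate. Origin under its middle, x along it towards the bristles.
- molcajete: cast aluminium mortar on three feet with its pestle leaning in it, bystander, 176 mm across, 107 mm high (150 mm to the top of the pestle), 1.6 kg, standing on the worktop on the other side of the shelf from the crate. Origin at the middle of its underside.

How it is judged:
By the outcome, as a careful person would: the job done as asked, in the order asked, and still so for the second after the job is handed in, with the robot touching nothing.
It also fails if it takes over 61 s, if anything falls off the work surface, if the arm or the gripper's body presses on something with over 40 N, if the wrist force passes 120 N, or if a joint passes its speed limit or range.

## Robot

A 6-joint arm with a two-finger parallel gripper is mounted at the origin on the work surface. World frame = base frame: x ahead of the robot, y to its left, z up, the work surface at z = 0. Lengths are in mm, angles in rad, forces in N, time in s.
With the tool pointing down it reaches from about 350 to 975 mm from the base axis. Payload 7.1 kg.
Tool frame: the origin (TCP) lies at the very end of the fingers, on their centre line; the grasp point (between the pads) lies 19 mm behind it; z points along the fingers, y is the line along which they close (so a half turn about z gives the same grasp; the last joint's range is limited). The gripper opens to 88 mm and grips with 3 to 60 N. Pads are 20 mm wide; open, the fingers measure 115 mm over their backs; the gripper's body (75 mm by 178 mm) begins 61 mm behind the grasp point.
Start: joints at [-1.346, 0.423, 1.63, -0, 1.089, -0.019], TCP at [150.889, -606.496, 222.675] pointing down, gripper open.
Joint ranges: [-3, 3], [-0.9, 2.11], [0.09, 2.58], [-1.31, 4.45], [0.11, 2.69], [-2.54, 2.54]. Speed limits (rad/s): [2.39, 2.39, 3.01, 3.14, 3.14, 3.14].

## Interface

Orientations are given as a 3x3 rotation matrix whose columns are the frame's x, y, z axes.
In Python, from cell import get_state, viewer, ticket gives the robot as it stands.
- The arm moves only by the tool carry_out, never from a script. Its argument "plan" is a list that holds one entry, the list of rows, each a list of 5 numbers: the shift along the tool's x, y, z in mm, then the turn about the tool's z in rad, then the opening in per cent of the stroke, from 0 (shut) to 100 (fully open). In form: [[[tx, ty, tz, spin, hand], ...]]. A call has exactly 5 rows; each row shifts and turns the commanded pose from where the row before left it, along the tool's axes as they then stand; what a row does not reach is not made up. A row lasts 1/8 s, in which the tool goes at most 62.5 mm and 10.7 degrees, less where a joint would pass 70% of its speed; a pose out of reach is approached as far as the arm can. A call is refused whole if a number of a shift passes 62.5 or a number of a turn 0.188, either way. A call with a gripper value outside its range is refused whole. The fingers move at their own pace and stop on an object; "squeeze" is the grip in N (left out, the last holds). Time passes only in rows, so rows that do not move let the fingers close, or fill a call up. It gives the time, the measured TCP pose, the force, the opening and the grip force at its end, in the units of the state.
- get_state(): the state, without advancing time (a new reading comes with each control period).
- viewer.get_image(name): name is "scene" or "top" or "wrist"; returns a dict with "pixels" (400x640x3 uint8, blue, green, red), "depth" (400x640 float32, mm along the optical axis (not along the pixel's ray), 0 where there is no reading), "vfov" (degrees; the focal length in pixels is half the picture's height over the tangent of half this angle, whatever the lens; pixels are square), "cx", "cy" (the principal point, pixels), "rvec" (rotation vector, rad) and "tvec" (3), from world to camera coordinates, as OpenCV has them; the wrist camera has in their place "tool_from_camera" (4x4, takes a point from camera to tool coordinates, whose origin is the TCP and whose axes are the flange's). Camera axes: x right, y down, z forward; pixel columns grow to the right and rows downward; lengths in mm; the calibration is good to about 2 mm. The wrist camera is an equidistant fisheye: a pixel r from the principal point sees the ray r / f radians off the axis. A picture is of the moment at which its call begins: read the wrist's pose just before it.
- ticket.finish_job(): hands the job in; it is judged then, once.
The state is a dict: "t": time; "q": joint angles; "qvel": joint speeds; "effort": joint torques, N m; "ee_pos": TCP position; "orientation": TCP orientation; "contact_force": force on the tool from outside, world axes, zero at the start; "torque": the same for the moment, N m; "finger_gap": finger opening in mm; "gripper_force": force on a finger pad.
Only numpy, scipy, OpenCV 4.12 (cv2) and the standard library are available. Lean on these libraries where they do the work, as an engineer would, in place of code of your own. Each camera call takes 0.05 s, during which the arm holds its last target. There are 200 camera calls.

## Working session

There is one attempt and no reset: what is moved stays moved. The work goes in short steps, Python scripts to look and compute and a tool call to move; the robot and the scene stay as the last step left them, time stands still between calls to the robot, and variables do not carry over. Pictures are saved under pics/ and viewed, at most 10 in all, crops included, and the job is handed in when it is done.

Besides the shell and the picture viewer there is one more tool, called after "Emit:" in YAML: its name, and indented under it one key for each argument. carry_out: Moves the arm, as the interface text tells. Its arguments: {"type":"object","properties":{"plan":{"type":"array"},"squeeze":{"type":"number"}},"required":["plan"]}

```bash
mkdir -p pics; ls
python3 - <<'E'
from cell import get_state, viewer
import cv2,numpy as np
s=get_state();print(s)
for n in("scene","top"):
    d=viewer.get_image(n);cv2.imwrite(f"pics/{n}0.png",d["pixels"]);np.savez(f"{n}0.npz",**d)
    print(n,d["vfov"],d["cx"],d["cy"],d["rvec"],d["tvec"])
E
```

```text
pics
{'t': 0.0, 'q': array([-1.34598424e+00,  4.23830091e-01,  1.63063710e+00, -3.49554809e-05,
        1.08858287e+00, -1.90121195e-02]), 'qvel': array([ 0.00011338,  0.00075164, -0.00026602,  0.00057683, -0.00094836,
       -0.00110979]), 'effort': array([ 1.19107772e-03, -5.44617712e+01, -2.73666912e+01,  6.43346971e-02,
        2.26108701e-02, -1.13355391e-04]), 'ee_pos': array([ 150.77667833, -606.00304795,  221.92918197]), 'orientation': array([[ 9.70417932e-01,  2.41430967e-01, -3.55080064e-04],
       [ 2.41431228e-01, -9.70416902e-01,  1.41382923e-03],
       [-3.23353785e-06, -1.45773265e-03, -9.99998938e-01]]), 'contact_force': array([-0.01271857,  0.40821315,  0.95680235]), 'torque': array([-0.03736286, -0.01932007, -0.04295374]), 'gripper_force': 0.0, 'finger_gap': 88.02052154784589}
scene 54.34903085252462 323.3325712854955 195.70110670819227 [ 0.29557625 -2.97804075  0.82698555] [ 584.29975321  124.54448392 1230.47559905]
top 52.85298418644401 318.9803985308176 203.56270827533692 [ 2.18326776 -2.18864908  0.0910771 ] [  -5.733749    629.84207698 1066.43569243]
```

View pics/scene0.png

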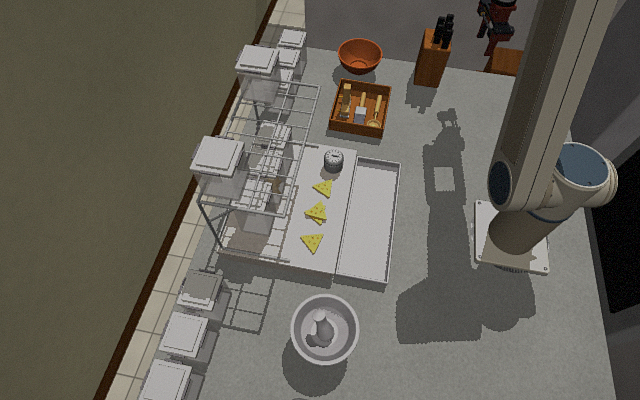

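View pics/top0.png

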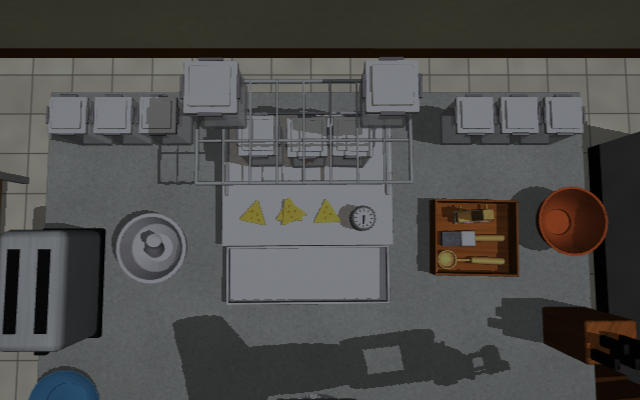

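The scene shows the shelf with the timer and three chip places (chip at 325,187; pile at 316,212; chip at 311,243). In the top view, the chips are at (252,213), (291,211) and (326,211), the timer at (362,217), and the scraper at about (472,215) in the crate. I'll deproject these from enlarged crops.

```bash
cat > h.py <<'E'
import numpy as np,cv2
from scipy.spatial.transform import Rotation as R
def load(n): return dict(np.load(n))
def cloud(d):
    h,w=d["depth"].shape;f=h/2/np.tan(np.radians(d["vfov"])/2)
    v,u=np.mgrid[:h,:w];z=d["depth"]
    P=np.dstack([(u-d["cx"])/f*z,(v-d["cy"])/f*z,z])
    Rm=R.from_rotvec(np.ravel(d["rvec"])).as_matrix()
    return (P-np.ravel(d["tvec"]))@Rm
E
python3 - <<'E'
from h import *
d=load("top0.npz");P=cloud(d)
np.set_printoptions(precision=1,suppress=True)
for u,v in [(252,213),(291,211),(326,211),(362,217),(472,215),(227,243),(391,243),(228,188),(390,188),(232,302),(385,302),(300,275),(300,230)]: print(u,v,P[v,u])
hsv=cv2.cvtColor(d["pixels"],cv2.COLOR_BGR2HSV)
m=cv2.inRange(hsv,(20,100,80),(35,255,255));m[:,400:]=0
n,l,s,c=cv2.connectedComponentsWithStats(m)
for i in range(1,n):
    if s[i,4]>60:
        Q=P[l==i];print("chip",s[i],Q.mean(0),Q[:,2].max())
        a,t=cv2.minEnclosingTriangle(Q[:,:2].astype(np.float32).reshape(-1,1,2));print(t.reshape(3,2), t.mean(0))
# crate region: top rim
r=P[190:285,420:525].reshape(-1,3)
rim=r[(r[:,2]>48)&(r[:,2]<60)];print("rim",cv2.minAreaRect(rim[:,:2].astype(np.float32)))
g=r[(r[:,2]>95)];print("grip",len(g),g.mean(0), cv2.minAreaRect(g[:,:2].astype(np.float32)))
g=r[(r[:,2]>25)&(r[:,2]<45)];print(len(g))
c=[cv2.resize(d["pixels"][185:285,425:525],None,fx=4,fy=4,interpolation=cv2.INTER_CUBIC),cv2.resize(d["pixels"][175:275,225:325],None,fx=4,fy=4,interpolation=cv2.INTER_CUBIC)]
cv2.imwrite("pics/crop1.png",np.hstack(c))
E
```

```text
252 213 [603.  168.9  54.5]
291 211 [607.7  66.2  60.6]
326 211 [607.9 -25.5  53.7]
362 217 [ 589.5 -113.9  108.5]
472 215 [ 596.5 -411.4   51.5]
227 243 [524.7 234.8  47.6]
391 243 [ 523.4 -196.2   49.4]
228 188 [669.8 234.   49.2]
390 188 [ 669.3 -196.5   46.3]
232 302 [367.3 225.5  18.9]
385 302 [ 368.  -180.9   32.9]
300 275 [436.5  44.8   4.1]
300 230 [558.2  43.   49.8]
chip [277 198  29  27 396] [603.3  68.6  68.1] 1111.2972049624661
[[543.1 -11.5]
 [580.3 107.7]
 [661.3  70.5]] [[594.9  55.6]]
chip [240 201  25  24 327] [598.7 163.   64.8] 1111.2972049624661
[[636.6 159.6]
 [546.8   0.6]
 [585.4 204.7]] [[589.6 121.6]]
chip [315 200  25  23 319] [600.  -26.1  58.5] 1111.2972049624661
[[584.8 -62.4]
 [530.   28.4]
 [643.6 -21.4]] [[586.2 -18.5]]
rim ((538.725341796875, -419.05841064453125), (223.19918823242188, 200.26849365234375), 88.83660888671875)
grip 195 [ 584.8 -328.2  334.3] ((578.4972534179688, -218.9432830810547), (26.15561866760254, 442.77496337890625), 4.825362682342529)
1064
```

View pics/crop1.png

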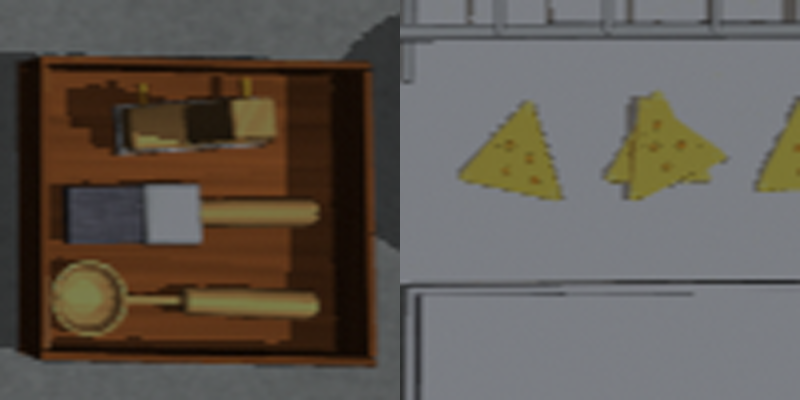

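The crop shows the scraper in the top row of the crate: head from about (117,100) to (275,155), grip top at (255,118). Brush and spoon lie below it, toward the robot. The pile of two chips is the middle one in the shelf crop, around (665,145).

Run:
```python
from h import *
from cell import viewer
np.set_printoptions(precision=1,suppress=True)
for n in("top0","scene0"):
    d=load(n+".npz");P=cloud(d).reshape(-1,3);hsv=cv2.cvtColor(d["pixels"],cv2.COLOR_BGR2HSV).reshape(-1,3)
    b=lambda x0,x1,y0,y1,z0,z1:(P[:,0]>x0)&(P[:,0]<x1)&(P[:,1]>y0)&(P[:,1]<y1)&(P[:,2]>z0)&(P[:,2]<z1)
    mr=lambda m:cv2.minAreaRect(P[m][:,:2].astype(np.float32))
    print(n,"shelf",np.percentile(P[b(450,660,-300,320,44,54),:],[1,99],axis=0))
    print("gripTop",(m:=b(550,660,-500,-340,108,130)).sum(),P[m].mean(0),mr(m))
    print("head",(m:=b(550,660,-500,-330,33,42)).sum(),P[m].mean(0),mr(m))
    print("timer",(m:=b(540,660,-180,-60,104,118)).sum(),mr(m))
    print("rail",(m:=b(560,720,-200,230,300,345)).sum(),np.percentile(P[m],[1,5,50],axis=0))
    print("tray",mr(b(340,530,-300,350,20,32)))
    for c,y in (("c3",163),("pile",66),("c2",-26)):
        m=b(540,670,y-45,y+45,49,68)&(hsv[:,1]>90)
        t=cv2.minEnclosingTriangle(P[m][:,:2].astype(np.float32).reshape(-1,1,2))[1].reshape(3,2)
        print(c,m.sum(),t.ravel(),t.mean(0),P[m].mean(0),P[m][:,:2].min(0),P[m][:,:2].max(0))
w=viewer.get_image("wrist");print(w["tool_from_camera"],w["vfov"])
```

```text
top0 shelf [[ 521.  -195.    45. ]
 [ 658.7  246.3   53.7]]
gripTop 128 [ 595.7 -423.1  116.9] ((595.8963623046875, -424.9084777832031), (24.869735717773438, 29.8784122467041), 0.06365182995796204)
head 190 [ 597.1 -404.1   37.4] ((605.5098266601562, -418.545654296875), (144.82606506347656, 55.229034423828125), 88.82096099853516)
timer 353 ((588.4902954101562, -115.50537109375), (54.84144973754883, 53.03954315185547), 63.366668701171875)
rail 1488 [[ 645.5 -188.5  322.9]
 [ 645.7 -184.9  324.2]
 [ 651.6    8.5  327.1]]
tray ((440.3091125488281, 24.761932373046875), (154.4566650390625, 433.068603515625), 0.26876652240753174)
c3 321 [640.8 155.9 571.7 134.7 586.6 203.7] [599.7 164.8] [599.1 164.7  55.2] [574.  136.9] [634.6 200.1]
pile 404 [563.5 117.7 647.   76.7 593.   19.6] [601.2  71.3] [603.7  69.2  60. ] [573.7  29.5] [642.5 106.1]
c2 328 [578.    8.  641.7 -24.1 581.9 -65.3] [600.5 -27.1] [600.4 -26.6  55.1] [578.9 -59.8] [636.9   6.1]
scene0 shelf [[ 518.4 -193.1   45.3]
 [ 658.7  250.7   53.7]]
gripTop 49 [ 593.6 -419.9  116.6] ((594.4927368164062, -424.67724609375), (25.04373
[... 251 characters left out ...]
672, 54.31733703613281), 27.061002731323242)
rail 784 [[ 643.1 -185.7  321.4]
 [ 644.  -183.1  323.7]
 [ 650.7   27.9  327.4]]
tray ((446.0686340332031, 28.733108520507812), (169.8441925048828, 444.0802307128906), 0.29868149757385254)
c3 247 [584.7 208.3 639.7 156.  570.1 137.1] [598.1 167.1] [597.7 167.8  55.6] [571.9 138.9] [632.9 202. ]
pile 277 [565.6 115.  648.9  79.8 592.   21.7] [602.2  72.2] [602.3  73.9  60.1] [573.5  30.9] [639.5 106.4]
c2 197 [581.1 -59.7 575.4  12.1 641.9 -22.1] [599.5 -23.2] [599.2 -22.8  55.5] [577.2 -57. ] [634.7   7. ]
[[  -0.    -1.    -0.3   80.8]
 [   1.    -0.     0.     0.3]
 [  -0.    -0.3    1.  -161.5]
 [   0.     0.     0.     1. ]] 65.70646984690485
```

Emit:
carry_out:
  plan:
    - [[60,0,0,0,100],[60,0,0,0,100],[60,0,0,0,100],[60,0,0,0,100],[60,0,0,0,100]]

```text
t: 0.78
ee_pos: [443.7, -533.3, 222.4]
orientation: [[0.97, 0.241, -0.0], [0.241, -0.97, 0.0], [-0.0, -0.0, -1.0]]
contact_force: [-0.4, -0.2, -0.1]
finger_gap: 87.7
gripper_force: 0.0
```

Run:
```python
from h import *
from cell import viewer,get_state
np.set_printoptions(precision=1,suppress=True)
s=get_state();T=s["ee_pos"];O=np.array(s["orientation"])
ims=[]
pts=[]
for n in("scene","top"):
    d=viewer.get_image(n);np.savez(n+"1.npz",**d);ims.append(d["pixels"])
    q=(cloud(d).reshape(-1,3)-T)@O
    pts.append(q[(abs(q[:,0])<150)&(abs(q[:,1])<150)&(q[:,2]<5)&(q[:,2]>-450)&(d["depth"].ravel()>0)])
q=np.vstack(pts)
for z in range(-440,0,20):
    m=(q[:,2]>=z)&(q[:,2]<z+20)
    if m.sum()>4: print(z,m.sum(),"x",np.percentile(q[m,0],[1,99]),"y",np.percentile(q[m,1],[1,99]))
cv2.imwrite("pics/g1.png",np.vstack([cv2.resize(ims[0][0:200,200:600],None,fx=2,fy=1.5)[:300],cv2.resize(ims[1][150:400,300:640],(800,300))]))
```

```text
-400 69 x [0.9 8.6] y [-149.5 -135.9]
-380 247 x [ 1.6 17.7] y [-149.5 -118. ]
-360 390 x [ 1.9 26.2] y [-149.6  -98. ]
-340 498 x [ 2.1 35.1] y [-149.   -80.4]
-320 377 x [10.1 47.1] y [-132.7  -58.5]
-300 247 x [27.1 57.6] y [-96.7 -37.3]
-280 78 x [43.  62.3] y [-61.5 -22.5]
-240 139 x [ 9.1 46.9] y [-39.2  -3.8]
-220 381 x [-5.3 46.2] y [-41.6   3.7]
-200 224 x [-24.9  45.4] y [-40.8   2.5]
-180 802 x [-30.7  43.6] y [-44.    3.7]
-160 250 x [-20.4  27.9] y [-44.  -30.6]
-140 1342 x [-26.1  39.5] y [-90.4  82.9]
-120 639 x [-28.8  40.6] y [-91.3  79.4]
-100 541 x [-30.5  41.1] y [-84.6  74. ]
-80 21 x [-26.3  21.8] y [-78.   52.7]
-60 52 x [-11.4  18.6] y [-61.   51.4]
-40 68 x [-10.9  19. ] y [-58.4  49.9]
-20 122 x [-120.2   19.3] y [-56.7  65.9]
```

View pics/g1.png

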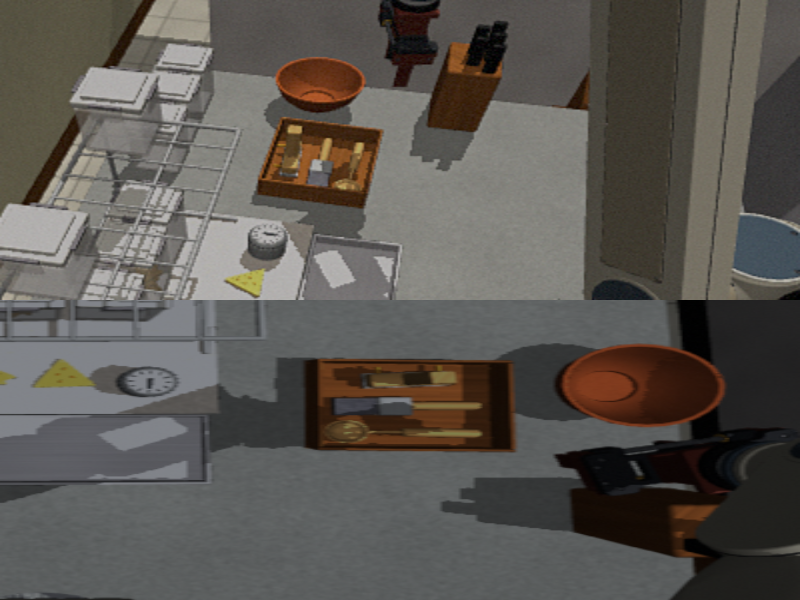

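The gripper shows at the right of the lower panel (about 620,470), and the crate is still undisturbed. From depth, the gripper body spans 80 to 147 mm above the TCP, so it clears the rail (z about 320). The wrist cylinder above it (r about 45) limits the tool axis to x ≤ 595. The tool can't be tilted here, so I'll rake with the blade yawed and its far end behind the chips.

```bash
cat >> h.py <<'E'
def plan(wps, start=None):
    """wps: (x,y,z,yaw_deg,rows,hand). Prints tool-frame rows, calls of 5."""
    from cell import get_state
    if start is None:
        s=get_state();O=np.array(s["orientation"]);p=np.array(s["ee_pos"]);y=np.arctan2(O[1,0],O[0,0])
        print("t %.2f at"%s["t"],p.round(1),"yaw %.1f"%np.degrees(y),"F",np.round(s["contact_force"],1),"gap %.1f q6 %.2f"%(s["finger_gap"],s["q"][5]))
    else: p=np.array(start[:3],float);y=np.radians(start[3])
    out=[]
    for x,Y,z,a,n,h in wps:
        p0=p.copy();y0=y;g=np.array([x,Y,z]);ya=np.radians(a)
        for i in range(1,n+1):
            t=p0+(g-p0)*i/n;w=y0+(ya-y0)*i/n
            d=t-p;c,s_=np.cos(y),np.sin(y)
            r=[round(2*v)/2 for v in(c*d[0]+s_*d[1], s_*d[0]-c*d[1], -d[2])]+[round(y-w,3),h]
            out.append(r)
            p=p+np.array([c*r[0]+s_*r[1],s_*r[0]-c*r[1],-r[2]]);y-=r[3]
    for i in range(0,len(out),5): print(out[i:i+5])
    print("end",p.round(1),"yaw %.1f"%np.degrees(y))
E
python3 - <<'E'
from h import *
plan([(595.5,-416,150,90,8,100),(595.5,-416,80,90,2,100)])
np.set_printoptions(precision=1,suppress=True)
P=cloud(load("top0.npz")).reshape(-1,3)
for y0,y1 in((-260,0),(100,350)):
    m=(P[:,2]>470)&(P[:,2]<510)&(P[:,1]>y0)&(P[:,1]<y1);print("deckcan",P[m].min(0),P[m].max(0))
E
```

```text
t 0.88 at [ 447.3 -531.9  222.2] yaw 14.3 F [-0.3 -0.1 -0. ] gap 87.6 q6 0.43
[[21.5, -9.5, 9.0, np.float64(-0.165), 100], [23.0, -6.0, 9.0, np.float64(-0.165), 100], [23.0, -2.0, 9.0, np.float64(-0.166), 100], [23.5, 2.0, 9.0, np.float64(-0.165), 100], [23.0, 6.0, 9.0, np.float64(-0.165), 100]]
[[21.5, 9.5, 9.0, np.float64(-0.165), 100], [20.0, 12.5, 9.0, np.float64(-0.166), 100], [17.0, 16.0, 9.0, np.float64(-0.165), 100], [0.0, 0.0, 35.0, np.float64(0.0), 100], [0.0, 0.0, 35.0, np.float64(0.0), 100]]
end [ 595.5 -416.1   80.2] yaw 90.0Traceback (most recent call last):
  File "<stdin>", line 6, in <module>
    return umr_minimum(a, axis, None, out, keepdims, initial, where)
ValueError: zero-size array to reduction operation minimum which has no identity
```

Emit:
carry_out:
  plan:
    - [[21.5,-9.5,9,-0.165,100],[23,-6,9,-0.165,100],[23,-2,9,-0.166,100],[23.5,2,9,-0.165,100],[23,6,9,-0.165,100]]

```text
t: 1.5
ee_pos: [534.8, -461.9, 177.1]
orientation: [[0.476, 0.879, -0.001], [0.879, -0.476, 0.0], [0.0, -0.001, -1.0]]
contact_force: [0.0, -0.2, 0.1]
finger_gap: 88.1
gripper_force: 0.0
```

Emit:
carry_out:
  plan:
    - [[21.5,9.5,9,-0.165,100],[20,12.5,9,-0.166,100],[17,16,9,-0.165,100],[0,0,0,0,100],[0,0,0,0,100]]

```text
t: 2.12
ee_pos: [590.0, -419.7, 150.8]
orientation: [[0.008, 1.0, -0.001], [1.0, -0.008, -0.0], [-0.0, -0.001, -1.0]]
contact_force: [0.0, -1.1, -0.0]
finger_gap: 87.8
gripper_force: 0.0
```

Run:
```python
from h import *
from cell import viewer
plan([(595.3,-416.5,80,90,3,100)])
np.set_printoptions(precision=1,suppress=True)
P=cloud(load("top0.npz")).reshape(-1,3)
for y0,y1 in((-260,0),(100,350)):
    m=(P[:,2]>440)&(P[:,2]<540)&(P[:,0]>550)&(P[:,1]>y0)&(P[:,1]<y1);print("deckcan",m.sum(),P[m].min(0) if m.any() else 0,P[m].max(0) if m.any() else 0)
cv2.imwrite("pics/w1.png",viewer.get_image("wrist")["pixels"])
```

```text
t 2.12 at [ 590.  -419.7  150.8] yaw 89.5 F [ 0.  -1.1 -0. ] gap 87.8 q6 -0.63
[[1.0, 2.0, 23.5, np.float64(-0.003), 100], [1.0, 1.5, 23.5, np.float64(-0.003), 100], [1.0, 2.0, 24.0, np.float64(-0.002), 100]]
end [ 595.5 -416.7   79.8] yaw 90.0
deckcan 3101 [ 748.4 -179.5  440.1] [849.9 -77.8 453.3]
deckcan 3126 [747.  130.5 440. ] [850.5 232.7 453.7]
```

View pics/w1.png

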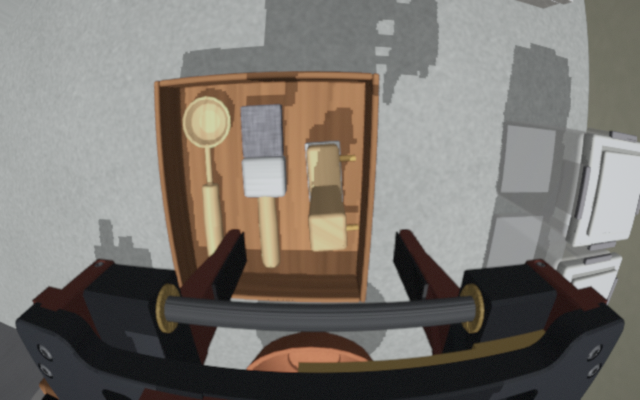

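The wrist view shows the scraper grip at (328,220), between the open fingers (240 to 400), so it is aligned for the descent. The spoon and brush are clear of the fingers.

Emit:
carry_out:
  plan:
    - [[1,2,23.5,-0.004,100],[1,1.5,23.5,-0.004,100],[1,2,24,0,100],[0,0,0,0,100],[0,0,0,0,12]]
  squeeze: 50

```text
t: 2.8
ee_pos: [596.6, -416.1, 79.5]
orientation: [[-0.003, 1.0, -0.0], [1.0, 0.003, 0.0], [0.0, -0.0, -1.0]]
contact_force: [0.3, -0.6, 1.6]
finger_gap: 80.9
gripper_force: 0.0
```

Emit:
carry_out:
  plan:
    - [[0,0,0,0,12],[0,0,0,0,12],[0,0,0,0,12],[0,0,0,0,12],[0,0,0,0,12]]
  squeeze: 50

```text
t: 3.42
ee_pos: [596.4, -416.0, 79.8]
orientation: [[-0.003, 1.0, 0.0], [1.0, 0.003, -0.0], [-0.0, 0.0, -1.0]]
contact_force: [1.0, 0.3, 0.7]
finger_gap: 31.0
gripper_force: 0.0
```

Emit:
carry_out:
  plan:
    - [[0,0,0,0,0],[0,0,0,0,0],[0,0,0,0,0],[0,0,-4,0,0],[0,0,-8,0,0]]
  squeeze: 50

```text
t: 4.05
ee_pos: [595.8, -415.7, 91.2]
orientation: [[-0.003, 1.0, -0.001], [1.0, 0.003, 0.001], [0.001, -0.001, -1.0]]
contact_force: [-0.3, 0.5, -3.1]
finger_gap: 26.2
gripper_force: 49.5
```

Emit:
carry_out:
  plan:
    - [[0,0,-30,0,0],[0,0,-30,0,0],[0,0,-30,0,0],[0,0,0,0,0],[0,0,0,0,0]]

```text
t: 4.68
ee_pos: [595.8, -415.6, 180.6]
orientation: [[-0.003, 1.0, -0.001], [1.0, 0.003, 0.001], [0.001, -0.001, -1.0]]
contact_force: [0.0, -0.3, -3.9]
finger_gap: 26.0
gripper_force: 49.5
```

Run:
```python
from h import *
from cell import viewer,get_state
s=get_state();T=s["ee_pos"];O=np.array(s["orientation"]);print(T,s["gripper_force"],s["finger_gap"],s["contact_force"])
d=viewer.get_image("wrist");cv2.imwrite("pics/w2.png",d["pixels"]);np.savez("w2.npz",**d)
t=viewer.get_image("top");np.savez("top2.npz",**t);c=viewer.get_image("scene");np.savez("scene2.npz",**c)
for k in(t,c):
    q=(cloud(k).reshape(-1,3)-T)@O
    for z0,z1 in((40,46),(60,76)):
        m=(abs(q[:,0])<75)&(abs(q[:,1])<40)&(q[:,2]>z0)&(q[:,2]<z1);
        if m.sum()>5: print(z0,m.sum(),np.percentile(q[m],[2,50,98],axis=0).round(1).tolist())
cv2.imwrite("pics/s2.png",np.hstack([cv2.resize(c["pixels"][60:180,300:430],(390,360)),cv2.resize(d["pixels"],(400,360))]))
```

```text
[ 595.75189968 -415.55427413  180.55937595] 49.49360132217407 26.04061652648709 [ 0.04486681 -0.25344764 -3.87778411]
40 169 [[2.7, -15.3, 40.1], [22.9, -3.1, 42.8], [39.8, 13.0, 45.8]]
60 63 [[-8.5, -18.7, 60.6], [38.7, -7.0, 66.5], [42.7, 15.4, 72.4]]
40 64 [[-21.3, -17.2, 40.4], [20.9, -4.3, 42.9], [43.9, 9.7, 45.3]]
60 46 [[-56.0, -20.7, 60.4], [39.4, -11.7, 67.0], [45.0, 12.1, 75.6]]
```

View pics/s2.png

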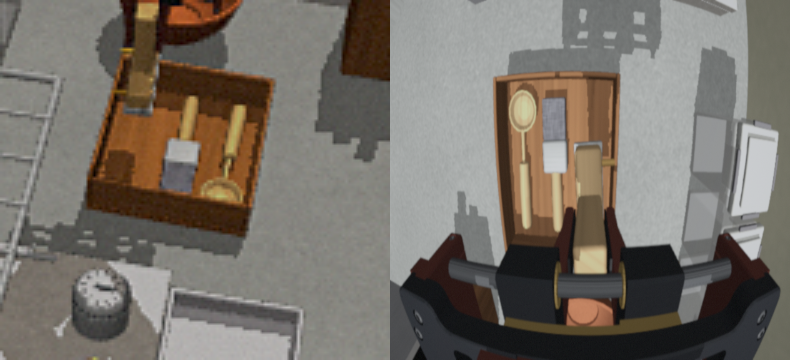

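The right panel shows the scraper held upright between the fingers at (590,210), clear of the crate. The brush and spoon are undisturbed at (555,160) and (525,150). Next is the transit to the outermost chip.

Run:
```python
from h import *
plan([(430,-340,165,90,4,0),(430,150,160,137,11,0),(500,227,152,137,3,0),(500,227,152,137,2,0)])
```

```text
t 4.83 at [ 595.5 -415.4  179.7] yaw 90.2 F [ 0.2 -0.3 -3.7] gap 25.6 q6 -0.63
[[19.0, -41.5, 3.5, np.float64(0.001), 0], [19.0, -41.0, 4.0, np.float64(0.001), 0], [19.0, -41.5, 3.5, np.float64(0.0), 0], [18.5, -41.5, 3.5, np.float64(0.001), 0], [44.5, 0.0, 0.5, np.float64(-0.075), 0]]
[[44.5, 3.5, 0.5, np.float64(-0.074), 0], [44.0, 6.5, 0.5, np.float64(-0.075), 0], [43.5, 10.0, 0.5, np.float64(-0.074), 0], [42.5, 13.0, 0.5, np.float64(-0.075), 0], [41.5, 16.5, 0.5, np.float64(-0.074), 0]]
[[40.5, 19.0, 0.5, np.float64(-0.075), 0], [38.5, 22.5, 0.5, np.float64(-0.075), 0], [37.0, 25.0, 0.5, np.float64(-0.074), 0], [34.5, 27.5, 0.5, np.float64(-0.075), 0], [33.0, 30.5, 0.0, np.float64(-0.074), 0]]
[[0.5, 34.5, 2.5, np.float64(-0.0), 0], [0.5, 34.5, 3.0, np.float64(-0.0), 0], [0.5, 35.0, 2.5, np.float64(-0.0), 0], [0.0, 0.0, 0.0, np.float64(-0.0), 0], [0.0, 0.0, 0.0, np.float64(-0.0), 0]]
end [500.  227.2 152.2] yaw 137.0
```

Emit:
carry_out:
  plan:
    - [[19,-41.5,3.5,0,0],[19,-41,4,0,0],[19,-41.5,3.5,0,0],[18.5,-41.5,3.5,0,0],[44.5,0,0.5,-0.075,0]]

```text
t: 5.45
ee_pos: [427.4, -296.2, 165.6]
orientation: [[-0.076, 0.997, -0.002], [0.997, 0.076, 0.001], [0.002, -0.002, -1.0]]
contact_force: [0.9, 1.3, -4.1]
finger_gap: 25.6
gripper_force: 49.9
```

Emit:
carry_out:
  plan:
    - [[44.5,3.5,0.5,-0.075,0],[44,6.5,0.5,-0.075,0],[43.5,10,0.5,-0.075,0],[42.5,13,0.5,-0.075,0],[41.5,16.5,0.5,-0.075,0]]

```text
t: 6.08
ee_pos: [429.5, -72.3, 163.8]
orientation: [[-0.44, 0.898, -0.001], [0.898, 0.44, 0.0], [0.0, -0.0, -1.0]]
contact_force: [0.3, -0.2, -2.5]
finger_gap: 25.6
gripper_force: 49.9
```

Emit:
carry_out:
  plan:
    - [[40.5,19,0.5,-0.075,0],[38.5,22.5,0.5,-0.075,0],[37,25,0.5,-0.075,0],[34.5,27.5,0.5,-0.075,0],[33,30.5,0,-0.075,0]]

```text
t: 6.7
ee_pos: [428.0, 150.8, 161.7]
orientation: [[-0.738, 0.674, -0.001], [0.674, 0.738, -0.0], [0.0, -0.001, -1.0]]
contact_force: [1.5, -0.0, -2.7]
finger_gap: 25.2
gripper_force: 49.9
```

Emit:
carry_out:
  plan:
    - [[0.5,34.5,2.5,0,0],[0.5,34.5,3,0,0],[0.5,35,2.5,0,0],[0,0,0,0,0],[0,0,0,0,0]]

```text
t: 7.32
ee_pos: [496.5, 226.4, 153.3]
orientation: [[-0.737, 0.676, -0.002], [0.676, 0.737, -0.001], [0.001, -0.002, -1.0]]
contact_force: [-0.4, -0.0, -3.5]
finger_gap: 25.7
gripper_force: 49.9
```

```bash
cat >> h.py <<'E'
def axis(xc,yc,th,s,d=37):
    t=np.radians(th);return xc-s*np.sin(t)+d*np.cos(t), yc+s*np.cos(t)+d*np.sin(t)
def via(L,z,hand=0):
    """L: (xc,yc,theta,s,d,rows) -> waypoints"""
    w=[(*axis(*l[:5]),z,90+l[2],l[5],hand) for l in L]
    for l,q in zip(L,w): print(l,"axis %.1f %.1f"%q[:2])
    return w
E
python3 - <<'E'
from h import *
x,y=axis(599,165,47,46,43)
plan([(x,y,152,137,4,0),(x,y,152,137,1,0)])
E
```

```text
t 7.33 at [496.5 226.4 153.3] yaw 137.5 F [-0.4 -0.  -3.5] gap 25.7 q6 -0.42
[[-18.0, 17.0, 0.5, np.float64(0.002), 0], [-17.5, 16.5, 0.0, np.float64(0.002), 0], [-18.0, 17.0, 0.5, np.float64(0.002), 0], [-17.5, 17.0, 0.5, np.float64(0.002), 0], [0.0, 0.0, 0.0, np.float64(0.0), 0]]
end [594.5 227.9 151.8] yaw 137.0
```

Emit:
carry_out:
  plan:
    - [[-18,17,0.5,0,0],[-17.5,16.5,0,0,0],[-18,17,0.5,0,0],[-16.5,16,0.5,0,0],[0,0,10,0,0]]

```text
t: 7.95
ee_pos: [595.2, 227.9, 142.9]
orientation: [[-0.736, 0.677, 0.002], [0.677, 0.736, 0.001], [-0.001, 0.002, -1.0]]
contact_force: [-0.6, -0.5, -4.5]
finger_gap: 25.7
gripper_force: 49.9
```

Run:
```python
from h import *
from cell import viewer
plan([(*axis(599,165,47,46,43),125.5,137,3,0)])
c=viewer.get_image("scene");t=viewer.get_image("top")
cv2.imwrite("pics/s3.png",np.hstack([cv2.resize(c["pixels"][100:300,160:360],(400,400)),cv2.resize(t["pixels"][90:310,180:400],(400,400))]))
```

```text
t 7.95 at [595.2 227.9 142.9] yaw 137.4 F [-0.6 -0.5 -4.5] gap 25.7 q6 -0.48
[[0.0, 0.0, 6.0, np.float64(0.002), 0], [0.0, -0.5, 5.5, np.float64(0.002), 0], [0.5, 0.0, 6.0, np.float64(0.002), 0]]
end [594.5 227.9 125.4] yaw 137.0
```

View pics/s3.png

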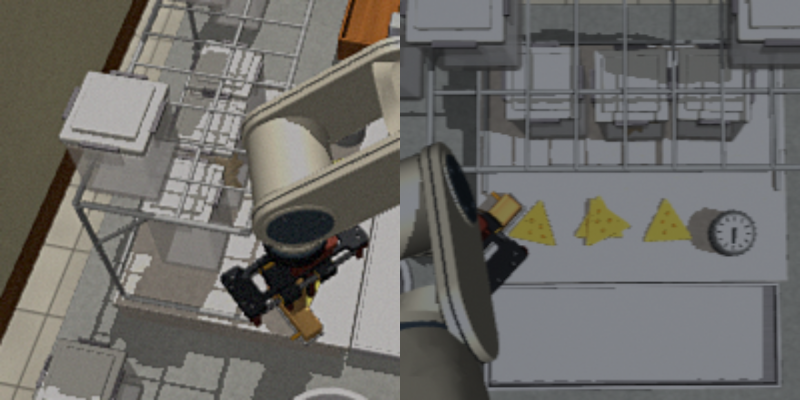

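In the top panel the scraper tip, at (505,205), sits beside the outer chip's far edge at (535,222), and the rail is clear. I'll descend and rake.

Emit:
carry_out:
  plan:
    - [[0,0,6,0,0],[0,0,6,0,0],[0,0,5,0,0],[0,0,0,0,0],[0,0,0,0,0]]

```text
t: 8.68
ee_pos: [594.2, 228.7, 125.8]
orientation: [[-0.737, 0.676, 0.0], [0.676, 0.737, 0.0], [-0.0, 0.0, -1.0]]
contact_force: [-0.5, -0.1, -3.1]
finger_gap: 25.9
gripper_force: 49.9
```

Run:
```python
from h import *
plan(via([(597,163,47,46,37,1),(577,147,35,46,37,3),(550,134,12,42,37,3),(480,130,0,38,37,5)],125))
```

```text
(597, 163, 47, 46, 37, 1) axis 588.6 221.4
(577, 147, 35, 46, 37, 3) axis 580.9 205.9
(550, 134, 12, 42, 37, 3) axis 577.5 182.8
(480, 130, 0, 38, 37, 5) axis 517.0 168.0
t 8.68 at [594.2 228.7 125.8] yaw 137.4 F [-0.5 -0.1 -3.1] gap 25.9 q6 -0.48
[[-1.0, -9.0, 1.0, np.float64(0.008), 0], [-1.5, -5.5, 0.0, np.float64(0.07), 0], [-2.0, -5.5, 0.0, np.float64(0.069), 0], [-2.5, -5.5, 0.0, np.float64(0.07), 0], [-5.5, -5.5, 0.0, np.float64(0.134), 0]]
[[-6.5, -4.5, 0.0, np.float64(0.134), 0], [-6.5, -3.5, 0.0, np.float64(0.134), 0], [-0.5, -12.5, 0.0, np.float64(0.042), 0], [-1.0, -12.5, 0.0, np.float64(0.042), 0], [-1.5, -12.0, 0.0, np.float64(0.041), 0]]
[[-2.0, -12.5, 0.0, np.float64(0.042), 0], [-2.5, -12.0, 0.0, np.float64(0.042), 0]]
end [517.2 167.8 124.8] yaw 90.0
```

Emit:
carry_out:
  plan:
    - [[-1,-9,1,0.008,0],[-1.5,-5.5,0,0.07,0],[-2,-5.5,0,0.07,0],[-2.5,-5.5,0,0.07,0],[-5.5,-5.5,0,0.134,0]]

```text
t: 9.3
ee_pos: [578.9, 197.4, 124.8]
orientation: [[-0.455, 0.891, -0.0], [0.891, 0.455, -0.0], [-0.0, -0.0, -1.0]]
contact_force: [0.1, -0.6, -3.0]
finger_gap: 25.7
gripper_force: 49.9
```

```bash
cat >> h.py <<'E'
def chips():
    from cell import viewer
    for n in("top","scene"):
        d=viewer.get_image(n);P=cloud(d);hsv=cv2.cvtColor(d["pixels"],cv2.COLOR_BGR2HSV)
        m=(hsv[...,0]>=20)&(hsv[...,0]<=35)&(hsv[...,1]>110)&(P[...,0]>360)&(P[...,0]<690)&(P[...,1]>-220)&(P[...,1]<260)&(P[...,2]<75)
        k,l,s,c=cv2.connectedComponentsWithStats(m.astype(np.uint8))
        for i in range(1,k):
            if s[i,4]>25:
                Q=P[l==i];print(n,"chip n%d"%s[i,4],Q.mean(0).round(0),"min",Q.min(0).round(0),"max",Q.max(0).round(0))
    return d
E
python3 - <<'E'
from h import *
chips();plan(via([(550,134,12,42,37,2),(480,130,0,38,37,5)],125))
E
```

```text
top chip n379 [604.  69.  60.] min [574.  30.  51.] max [642. 103.  66.]
top chip n309 [600. -26.  55.] min [579. -60.  48.] max [637.   4.  61.]
top chip n314 [567. 139.  55.] min [535. 118.  49.] max [598. 177.  61.]
scene chip n33 [555. 160.  56.] min [542. 144.  46.] max [567. 178.  60.]
(550, 134, 12, 42, 37, 2) axis 577.5 182.8
(480, 130, 0, 38, 37, 5) axis 517.0 168.0
t 9.40 at [578.9 197.  124.8] yaw 117.2 F [-0.1 -0.1 -3.5] gap 25.7 q6 -0.17
[[-6.0, -4.0, 0.0, np.float64(0.132), 0], [-6.5, -3.0, 0.0, np.float64(0.133), 0], [-0.5, -12.5, 0.0, np.float64(0.042), 0], [-1.0, -12.5, 0.0, np.float64(0.042), 0], [-1.0, -12.0, 0.0, np.float64(0.041), 0]]
[[-2.0, -12.5, 0.0, np.float64(0.042), 0], [-2.5, -12.0, 0.0, np.float64(0.042), 0]]
end [517.2 168.  124.8] yaw 90.0
```

Emit:
carry_out:
  plan:
    - [[-6,-4,0,0.132,0],[-6.5,-3,0,0.133,0],[-0.5,-12.5,0,0.042,0],[-1,-12.5,0,0.042,0],[-1,-12,0,0.042,0]]

```text
t: 10.02
ee_pos: [541.6, 174.9, 124.8]
orientation: [[-0.086, 0.996, 0.0], [0.996, 0.086, 0.0], [0.0, 0.0, -1.0]]
contact_force: [0.3, 0.1, -3.2]
finger_gap: 25.8
gripper_force: 49.9
```

Emit:
carry_out:
  plan:
    - [[-2,-12.5,0,0.042,0],[-2.5,-12,0,0.042,0],[0,-12,0,0,0],[0,-6,0,0,0],[0,0,0,0,0]]

```text
t: 10.65
ee_pos: [499.6, 169.1, 124.8]
orientation: [[-0.002, 1.0, 0.0], [1.0, 0.002, 0.0], [0.0, 0.0, -1.0]]
contact_force: [0.0, 0.2, -2.9]
finger_gap: 25.7
gripper_force: 49.9
```

Run:
```python
from h import *
chips()
# pile: next start
x,y=axis(603,70,47,46,50);print(x,y)
plan([(500,175,156,105,3,0),(500,y,156,137,3,0),(594,y,152,137,4,0)])
```

```text
top chip n379 [604.  69.  60.] min [574.  30.  52.] max [643. 103.  68.]
top chip n310 [600. -26.  55.] min [579. -60.  50.] max [637.   4.  61.]
top chip n94 [492. 113.  23.] min [464.  94.   0.] max [516. 136.  40.]
scene chip n191 [599. -23.  55.] min [577. -62.  48.] max [634.   7.  61.]
scene chip n80 [620.  73.  60.] min [609.  46.  46.] max [640.  92.  66.]
603.4576477286431 137.93960964383348
t 10.75 at [500.3 169.1 124.9] yaw 90.1 F [-0.7  0.1 -2.9] gap 25.6 q6 0.30
[[2.0, 0.0, -10.5, np.float64(-0.087), 0], [2.0, 0.0, -10.5, np.float64(-0.086), 0], [2.0, 0.0, -10.0, np.float64(-0.087), 0], [-12.0, -3.0, 0.0, np.float64(-0.186), 0], [-11.0, -5.5, 0.0, np.float64(-0.186), 0]]
[[-10.0, -7.0, 0.0, np.float64(-0.187), 0], [-17.0, 16.0, 1.0, np.float64(0.0), 0], [-17.5, 16.0, 1.0, np.float64(0.0), 0], [-17.0, 16.0, 1.0, np.float64(0.0), 0], [-17.5, 16.0, 1.0, np.float64(0.0), 0]]
end [594.2 138.  151.9] yaw 137.0
```

Run:
```python
from h import *
plan([(500,165,156,105,3,0),(530,127,156,143,4,0),(594,127,152,155,3,0),(594,127,152,155,1,0),(594,127,125.3,155,3,0)])
```

```text
t 10.75 at [500.3 169.1 124.9] yaw 90.1 F [-0.7  0.1 -2.9] gap 25.6 q6 0.30
[[-1.5, 0.0, -10.5, np.float64(-0.087), 0], [-1.0, -0.5, -10.5, np.float64(-0.086), 0], [-1.5, 0.0, -10.0, np.float64(-0.087), 0], [-11.0, 4.5, 0.0, np.float64(-0.166), 0], [-12.0, 3.0, 0.0, np.float64(-0.166), 0]]
[[-12.0, 1.0, 0.0, np.float64(-0.165), 0], [-12.0, -1.0, 0.0, np.float64(-0.166), 0], [-17.0, 13.0, 1.5, np.float64(-0.07), 0], [-18.0, 11.5, 1.0, np.float64(-0.07), 0], [-18.5, 10.0, 1.5, np.float64(-0.07), 0]]
[[0.0, 0.0, 0.0, np.float64(0.0), 0], [0.0, 0.0, 9.0, np.float64(0.0), 0], [0.0, 0.0, 8.5, np.float64(0.0), 0], [0.0, 0.0, 9.0, np.float64(0.0), 0]]
end [593.9 126.9 125.4] yaw 155.0
```

Emit:
carry_out:
  plan:
    - [[-1.5,0,-10.5,-0.087,0],[-1,-0.5,-10.5,-0.086,0],[-1.5,0,-10,-0.087,0],[-11,4.5,0,-0.166,0],[-12,3,0,-0.166,0]]

```text
t: 11.38
ee_pos: [515.2, 145.7, 155.9]
orientation: [[-0.564, 0.826, 0.001], [0.826, 0.564, 0.0], [-0.0, 0.001, -1.0]]
contact_force: [-0.2, 0.0, -4.0]
finger_gap: 25.5
gripper_force: 49.9
```

Emit:
carry_out:
  plan:
    - [[-12,1,0,-0.165,0],[-12,-1,0,-0.166,0],[-17,13,1.5,-0.07,0],[-18,11.5,1,-0.07,0],[-18,10,1.5,-0.07,0]]

```text
t: 12.0
ee_pos: [594.1, 126.8, 151.6]
orientation: [[-0.907, 0.421, 0.0], [0.421, 0.907, 0.0], [-0.0, 0.0, -1.0]]
contact_force: [0.3, -0.2, -4.4]
finger_gap: 25.9
gripper_force: 49.9
```

Run:
```python
from h import *
from cell import viewer
t=viewer.get_image("top");c=viewer.get_image("scene")
plan([(594,127,125.3,155,3,0)])
cv2.imwrite("pics/s4.png",np.hstack([cv2.resize(c["pixels"][150:300,270:420],(400,400)),cv2.resize(t["pixels"][160:310,220:370],(400,400))]))
```

```text
t 12.10 at [595.3 126.9 151.6] yaw 155.0 F [-0.   0.6 -2.9] gap 26.0 q6 -0.94
[[0.5, 0.0, 9.0, np.float64(0.0), 0], [0.5, -0.5, 8.5, np.float64(0.0), 0], [0.0, 0.0, 9.0, np.float64(0.0), 0]]
end [594.2 126.9 125.1] yaw 155.0
```

View pics/s4.png

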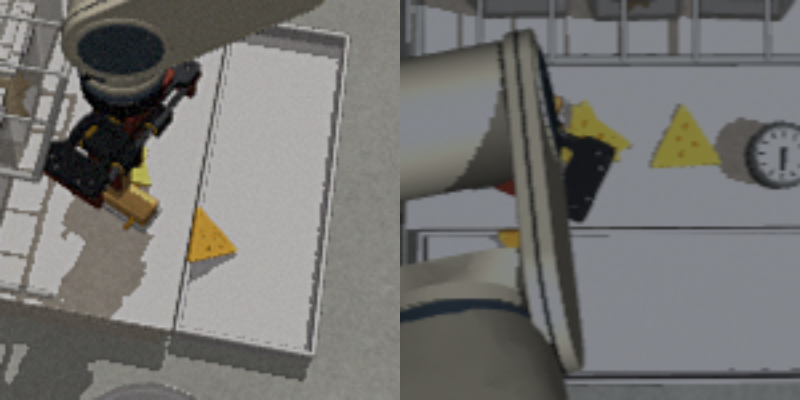

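The scene panel shows the first chip in the tray, leaning on its far wall at (210,240). In the top panel the scraper is beside the pile at (560,110). I'll descend and push the pile.

Emit:
carry_out:
  plan:
    - [[0,0,9,0,0],[0,0,8.5,0,0],[0,0,9,0,0],[0,0,0,0,0],[4,-7.5,0,0,0]]

```text
t: 12.72
ee_pos: [586.2, 121.9, 125.2]
orientation: [[-0.906, 0.423, 0.0], [0.423, 0.906, 0.0], [-0.0, 0.0, -1.0]]
contact_force: [0.2, 0.4, -3.4]
finger_gap: 25.6
gripper_force: 50.0
```

Run:
```python
from h import *
chips()
plan(via([(602,68,62,30,37,1),(598,62,52,34,37,2),(588,54,40,40,37,2),(570,46,25,42,37,2),(545,42,8,40,37,3)],125.3))
```

```text
top chip n222 [611.  62.  61.] min [590.  27.  53.] max [640.  85.  67.]
top chip n309 [600. -26.  55.] min [579. -59.  49.] max [637.   4.  60.]
top chip n66 [507. 142.  31.] min [497. 129.  20.] max [514. 158.  39.]
scene chip n181 [497. 129.  27.] min [462.  97.   5.] max [515. 161.  39.]
(602, 68, 62, 30, 37, 1) axis 592.9 114.8
(598, 62, 52, 34, 37, 2) axis 594.0 112.1
(588, 54, 40, 40, 37, 2) axis 590.6 108.4
(570, 46, 25, 42, 37, 2) axis 585.8 99.7
(545, 42, 8, 40, 37, 3) axis 576.1 86.8
t 12.82 at [585.  121.3 125.2] yaw 155.0 F [-0.7  0.8 -3. ] gap 25.6 q6 -0.95
[[-10.0, -2.5, 0.0, np.float64(0.052), 0], [-1.0, -1.0, 0.0, np.float64(0.087), 0], [-1.0, -1.0, 0.0, np.float64(0.087), 0], [0.0, -2.5, 0.0, np.float64(0.105), 0], [0.0, -2.5, 0.0, np.float64(0.105), 0]]
[[-2.0, -4.5, 0.0, np.float64(0.131), 0], [-2.0, -4.5, 0.0, np.float64(0.13), 0], [-2.5, -4.5, 0.0, np.float64(0.099), 0], [-3.0, -4.5, 0.0, np.float64(0.099), 0], [-3.5, -4.0, 0.0, np.float64(0.099), 0]]
end [576.3  86.9 125.2] yaw 98.0
```

Emit:
carry_out:
  plan:
    - [[-10,-2.5,0,0.052,0],[-1,-1,0,0.087,0],[-1,-1,0,0.087,0],[0,-2.5,0,0.105,0],[0,-2.5,0,0.105,0]]

```text
t: 13.45
ee_pos: [591.5, 108.7, 125.5]
orientation: [[-0.64, 0.768, 0.0], [0.768, 0.64, 0.0], [-0.0, 0.0, -1.0]]
contact_force: [-0.8, 0.5, -3.7]
finger_gap: 25.9
gripper_force: 50.0
```

Run:
```python
from h import *
from cell import viewer
chips()
plan(via([(570,46,25,42,37,3),(545,42,8,40,37,3)],125.3))
cv2.imwrite("pics/s5.png",cv2.resize(viewer.get_image("top")["pixels"][180:260,250:370],(600,400)))
```

```text
top chip n310 [600. -26.  55.] min [579. -60.  49.] max [637.   4.  61.]
top chip n235 [584.  46.  61.] min [555.  22.  53.] max [618.  64.  66.]
top chip n70 [509. 137.  32.] min [503. 110.  27.] max [514. 158.  37.]
scene chip n94 [567.  65.  60.] min [554.  33.  47.] max [583.  92.  65.]
scene chip n176 [497. 129.  28.] min [465.  96.  10.] max [516. 162.  39.]
(570, 46, 25, 42, 37, 3) axis 585.8 99.7
(545, 42, 8, 40, 37, 3) axis 576.1 86.8
t 13.55 at [591.4 108.6 125.4] yaw 129.9 F [-0.   0.2 -3.1] gap 26.0 q6 -0.54
[[-1.0, -3.5, 0.0, np.float64(0.087), 0], [-1.5, -3.0, 0.0, np.float64(0.087), 0], [-1.5, -3.0, 0.0, np.float64(0.087), 0], [-2.5, -5.0, 0.0, np.float64(0.099), 0], [-3.0, -4.5, 0.0, np.float64(0.099), 0]]
[[-3.5, -4.0, 0.0, np.float64(0.098), 0]]
end [576.1  86.8 125.4] yaw 98.0
```

View pics/s5.png

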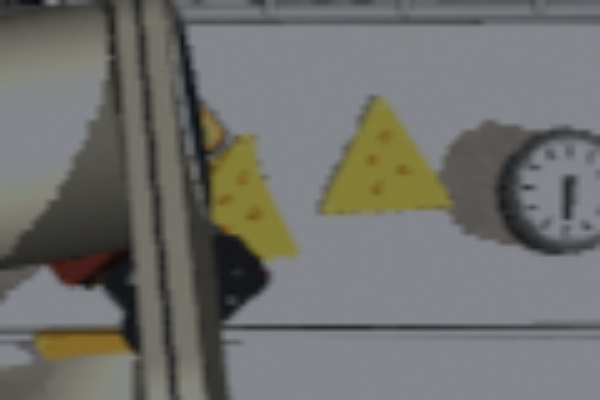

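The top crop shows the pile at (245,200), flush against the blade and moving toward the front edge. The chip beside the timer, at (385,170), is untouched. Continuing, with a faster finish so the chips clear the tray wall.

Emit:
carry_out:
  plan:
    - [[-1,-3.5,0,0.087,0],[-1.5,-3,0,0.087,0],[-1.5,-3,0,0.087,0],[-2.5,-5,0,0.1,0],[-3,-4.5,0,0.1,0]]

```text
t: 14.22
ee_pos: [579.4, 91.3, 125.4]
orientation: [[-0.234, 0.972, 0.0], [0.972, 0.234, 0.0], [0.0, 0.0, -1.0]]
contact_force: [-0.1, 0.2, -2.2]
finger_gap: 25.8
gripper_force: 50.0
```

Emit:
carry_out:
  plan:
    - [[-3.5,-6,0,0.1,0],[0,-15,0,0.07,0],[0,-30,0,0.06,0],[0,-35,0,0,0],[0,0,0,0,0]]

```text
t: 14.85
ee_pos: [491.8, 82.1, 125.0]
orientation: [[-0.009, 1.0, -0.003], [1.0, 0.009, -0.0], [-0.0, -0.003, -1.0]]
contact_force: [0.7, 0.4, -4.0]
finger_gap: 25.6
gripper_force: 50.0
```

Run:
```python
from h import *
chips()
plan([(495,80,156,105,3,0),(530,32,156,143,4,0),(594,32,152,153,3,0)])
```

```text
top chip n311 [600. -26.  55.] min [579. -60.  49.] max [637.   4.  61.]
top chip n28 [468.  24.  14.] min [453.  17.  11.] max [480.  28.  19.]
scene chip n74 [614. -22.  56.] min [602. -42.  49.] max [634.  -3.  62.]
scene chip n172 [454.  51.  14.] min [420.  23.   4.] max [475.  83.  20.]
scene chip n94 [492. 131.  25.] min [465. 111.   9.] max [516. 160.  40.]
t 14.95 at [495.4  82.4 125.7] yaw 90.5 F [ 0.2  0.2 -2.8] gap 25.7 q6 0.13
[[-1.0, 0.0, -10.0, np.float64(-0.084), 0], [-0.5, -0.5, -10.0, np.float64(-0.085), 0], [-1.0, 0.0, -10.5, np.float64(-0.084), 0], [-14.0, 5.5, 0.0, np.float64(-0.166), 0], [-14.5, 3.0, 0.0, np.float64(-0.166), 0]]
[[-14.5, 0.5, 0.0, np.float64(-0.166), 0], [-14.5, -2.0, 0.0, np.float64(-0.166), 0], [-17.0, 13.0, 1.5, np.float64(-0.058), 0], [-18.0, 11.5, 1.5, np.float64(-0.058), 0], [-18.5, 11.0, 1.0, np.float64(-0.058), 0]]
end [594.2  32.1 152.2] yaw 153.0
```

Emit:
carry_out:
  plan:
    - [[-1,0,-10,-0.084,0],[-0.5,-0.5,-10,-0.085,0],[-1,0,-10.5,-0.084,0],[-14,5.5,0,-0.166,0],[-14.5,3,0,-0.166,0]]

```text
t: 15.58
ee_pos: [513.8, 55.5, 156.2]
orientation: [[-0.564, 0.826, 0.002], [0.826, 0.564, 0.0], [-0.001, 0.002, -1.0]]
contact_force: [-0.6, -0.2, -3.6]
finger_gap: 25.8
gripper_force: 50.0
```

Emit:
carry_out:
  plan:
    - [[-14.5,0.5,0,-0.166,0],[-14.5,-2,0,-0.166,0],[-17,13,1.5,-0.058,0],[-18,11.5,1.5,-0.058,0],[-18.5,11,1,-0.058,0]]

```text
t: 16.2
ee_pos: [595.3, 31.6, 151.8]
orientation: [[-0.892, 0.453, 0.001], [0.453, 0.892, 0.0], [-0.001, 0.001, -1.0]]
contact_force: [-0.5, 0.1, -2.3]
finger_gap: 25.4
gripper_force: 50.0
```

Run:
```python
from h import *
x,y=axis(600,-26,63,28,43);print(x,y)
plan([(x,y,140,153,2,0),(x,y,125.3,153,3,0)])
```

```text
594.5734088115262 25.025014532807127
t 16.20 at [595.3  31.6 151.8] yaw 153.1 F [-0.5  0.1 -2.3] gap 25.4 q6 -1.07
[[-1.0, -3.0, 6.0, np.float64(0.001), 0], [-1.5, -3.0, 6.0, np.float64(0.0), 0], [0.0, 0.0, 5.0, np.float64(0.0), 0], [0.0, 0.0, 4.5, np.float64(0.0), 0], [0.0, 0.0, 5.0, np.float64(0.0), 0]]
end [594.8  25.1 125.3] yaw 153.0
```

Emit:
carry_out:
  plan:
    - [[-1,-3,6,0,0],[-1.5,-3,6,0,0],[0,0,5,0,0],[0,0,4.5,0,0],[0,0,5,0,0]]

```text
t: 16.82
ee_pos: [592.6, 25.4, 125.0]
orientation: [[-0.89, 0.455, 0.0], [0.455, 0.89, 0.0], [-0.0, 0.0, -1.0]]
contact_force: [-0.2, 0.0, -4.5]
finger_gap: 25.9
gripper_force: 50.0
```

Run:
```python
from h import *
chips()
plan(via([(600,-26,62,28,37,1),(598,-29,50,36,37,2),(593,-32,42,40,37,2),(582,-37,32,42,37,2),(565,-42,18,44,37,3)],125.3))
```

```text
top chip n26 [508. 101.  31.] min [497.  94.   3.] max [516. 106.  36.]
top chip n34 [500.  51.   9.] min [499.  15.   5.] max [502.  77.  13.]
scene chip n298 [468.  51.  12.] min [423.  17.  -2.] max [501.  84.  21.]
scene chip n183 [496. 128.  27.] min [465.  95.  -0.] max [517. 161.  41.]
(600, -26, 62, 28, 37, 1) axis 592.6 19.8
(598, -29, 50, 36, 37, 2) axis 594.2 22.5
(593, -32, 42, 40, 37, 2) axis 593.7 22.5
(582, -37, 32, 42, 37, 2) axis 591.1 18.2
(565, -42, 18, 44, 37, 3) axis 586.6 11.3
t 16.93 at [592.2  25.4 124.6] yaw 152.9 F [-0.   0.3 -3.4] gap 25.8 q6 -1.08
[[-3.0, -5.0, -0.5, np.float64(0.016), 0], [0.0, 1.5, 0.0, np.float64(0.105), 0], [0.0, 2.0, 0.0, np.float64(0.104), 0], [0.5, -0.5, 0.0, np.float64(0.07), 0], [0.0, 0.0, 0.0, np.float64(0.07), 0]]
[[-0.5, -2.5, 0.0, np.float64(0.087), 0], [-1.0, -2.0, 0.0, np.float64(0.088), 0], [-1.0, -2.5, 0.0, np.float64(0.081), 0], [-1.5, -2.5, 0.0, np.float64(0.082), 0], [-1.5, -2.5, 0.0, np.float64(0.081), 0]]
end [586.4  11.4 125.1] yaw 108.0
```

Emit:
carry_out:
  plan:
    - [[-3,-5,-0.5,0.016,0],[0,1.5,0,0.105,0],[0,2,0,0.105,0],[0.5,-0.5,0,0.07,0],[0,0,0,0.07,0]]

```text
t: 17.55
ee_pos: [594.5, 22.1, 126.0]
orientation: [[-0.666, 0.746, 0.001], [0.746, 0.666, -0.0], [-0.0, 0.0, -1.0]]
contact_force: [-0.2, -0.3, -2.6]
finger_gap: 25.7
gripper_force: 50.0
```

Run:
```python
from h import *
from cell import viewer
chips()
plan(via([(582,-37,32,42,37,2),(565,-42,18,44,37,3)],125.3))
w=viewer.get_image("wrist")["pixels"];t=viewer.get_image("top")["pixels"]
cv2.imwrite("pics/s6.png",np.hstack([cv2.resize(w,(480,300)),cv2.resize(t[180:260,280:380],(320,300))]))
```

```text
scene chip n57 [574. -28.  55.] min [564. -55.  50.] max [585.  -1.  61.]
scene chip n298 [468.  50.  12.] min [420.  17.   3.] max [501.  84.  21.]
scene chip n184 [497. 128.  27.] min [462.  96.  -2.] max [517. 162.  39.]
(582, -37, 32, 42, 37, 2) axis 591.1 18.2
(565, -42, 18, 44, 37, 3) axis 586.6 11.3
t 17.65 at [594.5  22.1 126. ] yaw 131.9 F [-0.3  0.1 -3.8] gap 25.9 q6 -0.71
[[-0.5, -2.5, 0.5, np.float64(0.086), 0], [-0.5, -2.5, 0.0, np.float64(0.086), 0], [-1.0, -2.5, 0.0, np.float64(0.082), 0], [-1.5, -2.5, 0.0, np.float64(0.081), 0], [-1.5, -2.5, 0.0, np.float64(0.082), 0]]
end [586.4  11.2 125.5] yaw 108.0
```

View pics/s6.png

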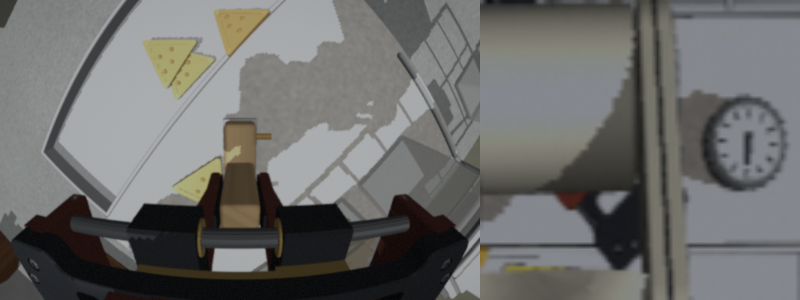

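The wrist view shows the last chip at (200,180), flush against the blade's front face. The pile chips and the leaning chip are in the tray at (180,65) and (240,30). Continuing.

Emit:
carry_out:
  plan:
    - [[-0.5,-2.5,0.5,0.086,0],[-0.5,-2.5,0,0.086,0],[-1,-2.5,0,0.082,0],[-1.5,-2.5,0,0.082,0],[-1.5,-2.5,0,0.082,0]]

```text
t: 18.38
ee_pos: [586.3, 11.3, 125.3]
orientation: [[-0.307, 0.952, 0.0], [0.952, 0.307, -0.0], [-0.0, 0.0, -1.0]]
contact_force: [0.5, 0.6, -2.5]
finger_gap: 25.6
gripper_force: 50.0
```

Run:
```python
from h import *
chips()
plan(via([(545,-42,2,44,37,3),(533,-41,-3,42,37,1),(515,-40,-3,40,37,1),(460,-40,-3,40,37,2)],125.3))
```

```text
top chip n70 [503. 144.  29.] min [484. 134.  18.] max [514. 158.  38.]
top chip n101 [494.  51.   8.] min [488.  26.   1.] max [502.  77.  12.]
scene chip n132 [554. -30.  55.] min [524. -55.  50.] max [576.   2.  61.]
scene chip n296 [468.  50.  12.] min [421.  15.   3.] max [501.  85.  21.]
scene chip n174 [496. 129.  27.] min [462.  96.   7.] max [516. 160.  40.]
(545, -42, 2, 44, 37, 3) axis 580.4 3.3
(533, -41, -3, 42, 37, 1) axis 572.1 -1.0
(515, -40, -3, 40, 37, 1) axis 554.0 -2.0
(460, -40, -3, 40, 37, 2) axis 499.0 -2.0
t 18.48 at [586.1  11.2 125.3] yaw 108.0 F [ 0.1 -0.  -3.9] gap 25.7 q6 -0.32
[[-2.0, -2.5, 0.0, np.float64(0.093), 0], [-2.0, -2.5, 0.0, np.float64(0.093), 0], [-2.5, -2.0, 0.0, np.float64(0.093), 0], [-4.0, -8.5, 0.0, np.float64(0.087), 0], [-2.0, -18.0, 0.0, np.float64(0.0), 0]]
[[-1.5, -27.5, 0.0, np.float64(0.0), 0], [-1.5, -27.5, 0.0, np.float64(0.0), 0]]
end [499.1  -2.2 125.3] yaw 87.0
```

Emit:
carry_out:
  plan:
    - [[-2,-2.5,0,0.093,0],[-2,-2.5,0,0.093,0],[-2.5,-2,0,0.093,0],[-3,-8.5,0,0.087,0],[-1,-18,0,0,0]]

```text
t: 19.1
ee_pos: [554.9, 0.0, 125.4]
orientation: [[0.05, 0.999, 0.001], [0.999, -0.05, -0.0], [0.0, 0.001, -1.0]]
contact_force: [-0.1, -0.3, -4.1]
finger_gap: 25.6
gripper_force: 50.0
```

Emit:
carry_out:
  plan:
    - [[0,-28,0,0,0],[0,-32,0,0,0],[0,0,0,0,0],[0,0,-20,0,0],[0,0,-20,0,0]]

```text
t: 19.73
ee_pos: [495.4, 3.3, 165.9]
orientation: [[0.05, 0.999, 0.001], [0.999, -0.05, -0.0], [0.0, 0.001, -1.0]]
contact_force: [0.5, 0.6, -3.4]
finger_gap: 25.7
gripper_force: 50.0
```

Run:
```python
from h import *
from cell import viewer
d=chips()
plan([(440,129,165,90,3,0)])
np.savez("scene8.npz",**d)
cv2.imwrite("pics/s7.png",cv2.resize(d["pixels"][130:290,280:420],(700,600),interpolation=cv2.INTER_CUBIC))
```

```text
top chip n28 [474. 124.  14.] min [464. 119.   2.] max [486. 129.  21.]
scene chip n45 [469. -31.   8.] min [455. -46.   3.] max [478. -16.  13.]
scene chip n264 [464.  50.  13.] min [421.  22.   3.] max [498.  85.  22.]
scene chip n89 [491. 121.  24.] min [462.  96.   9.] max [516. 143.  39.]
t 19.82 at [497.    3.3 167.3] yaw 87.1 F [ 0.4  0.5 -3.3] gap 25.4 q6 0.03
[[41.0, -21.0, 1.0, np.float64(-0.017), 0], [41.0, -20.5, 0.5, np.float64(-0.017), 0], [41.5, -19.5, 1.0, np.float64(-0.016), 0]]
end [440.2 128.7 164.8] yaw 90.0
```

View pics/s7.png

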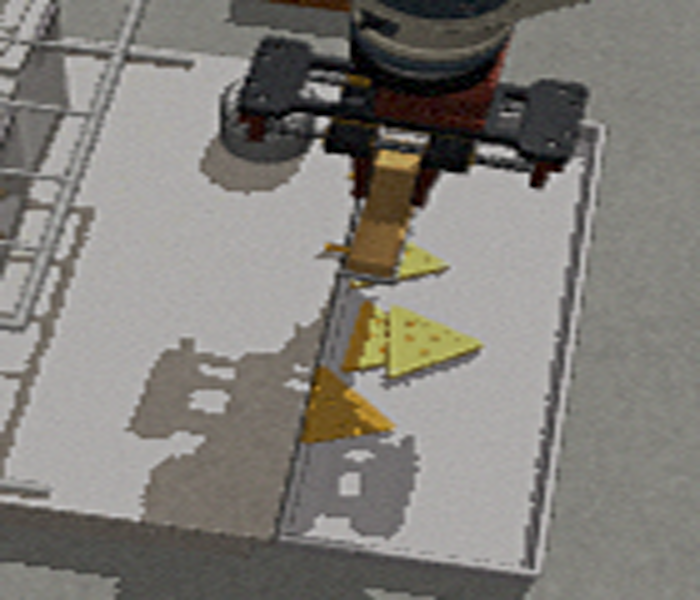

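All four chips are in the tray and the shelf is clear, but the first chip, at (345,410), still leans on the tray's far wall. I'll drag it gently off the wall with the sole, then return the scraper.

Run:
```python
from h import *
plan([(499,138,150,90,4,0),(499,138,120,90,3,0),(499,138,115.5,90,2,0),(499,138,115.5,90,1,0)])
```

```text
t 19.82 at [497.    3.3 167.3] yaw 87.1 F [ 0.4  0.5 -3.3] gap 25.4 q6 0.03
[[33.5, -1.0, 4.5, np.float64(-0.013), 0], [34.0, -1.0, 4.0, np.float64(-0.012), 0], [33.5, -0.5, 4.5, np.float64(-0.013), 0], [33.5, 0.0, 4.5, np.float64(-0.012), 0], [0.0, 0.0, 10.0, np.float64(-0.0), 0]]
[[0.0, 0.0, 10.0, np.float64(-0.0), 0], [0.0, 0.0, 10.0, np.float64(-0.0), 0], [0.0, 0.0, 2.0, np.float64(-0.0), 0], [0.0, 0.0, 2.5, np.float64(-0.0), 0], [0.0, 0.0, 0.0, np.float64(-0.0), 0]]
end [498.8 137.8 115.3] yaw 90.0
```

Emit:
carry_out:
  plan:
    - [[33.5,-1,4.5,-0.013,0],[34,-1,4,-0.012,0],[33.5,-0.5,4.5,-0.013,0],[33.5,0,4.5,-0.012,0],[0,0,0,0,0]]

```text
t: 20.45
ee_pos: [496.5, 139.6, 146.8]
orientation: [[-0.002, 1.0, -0.0], [1.0, 0.002, 0.0], [0.0, -0.0, -1.0]]
contact_force: [-0.8, -0.5, -3.3]
finger_gap: 25.6
gripper_force: 50.0
```

Run:
```python
from h import *
plan([(499,138,119,90,3,0),(499,138,115,90,2,0)])
```

```text
t 20.45 at [496.5 139.6 146.8] yaw 90.1 F [-0.8 -0.5 -3.3] gap 25.6 q6 0.25
[[-0.5, 1.0, 9.5, np.float64(0.001), 0], [-0.5, 0.5, 9.0, np.float64(0.0), 0], [-0.5, 1.0, 9.5, np.float64(0.001), 0], [0.0, 0.0, 2.0, np.float64(-0.0), 0], [0.0, 0.0, 2.0, np.float64(-0.0), 0]]
end [499.  138.1 114.8] yaw 90.0
```

Emit:
carry_out:
  plan:
    - [[-0.5,1,9.5,0,0],[-0.5,0.5,9,0,0],[-0.5,1,9.5,0,0],[0,0,2,0,0],[0,0,2,0,0]]

```text
t: 21.08
ee_pos: [498.9, 136.1, 115.5]
orientation: [[0.002, 1.0, -0.0], [1.0, -0.002, 0.0], [0.0, -0.0, -1.0]]
contact_force: [-0.4, -0.2, -3.5]
finger_gap: 26.0
gripper_force: 50.0
```

Emit:
carry_out:
  plan:
    - [[0,0,1,0,0],[0,0,1,0,0],[0,0,1,0,0],[0,0,1,0,0],[0,0,0,0,0]]

```text
t: 21.7
ee_pos: [498.8, 136.3, 111.6]
orientation: [[0.002, 1.0, -0.0], [1.0, -0.002, -0.0], [-0.0, -0.0, -1.0]]
contact_force: [0.6, -0.2, -3.3]
finger_gap: 25.8
gripper_force: 50.0
```

Emit:
carry_out:
  plan:
    - [[0,0,1,0,0],[0,0,1,0,0],[0,0,0,0,0],[0,0,0,0,0],[0,0,0,0,0]]

```text
t: 22.32
ee_pos: [498.8, 136.3, 109.7]
orientation: [[0.002, 1.0, -0.0], [1.0, -0.002, -0.0], [-0.0, -0.0, -1.0]]
contact_force: [0.6, -0.1, -3.1]
finger_gap: 25.6
gripper_force: 50.0
```

Emit:
carry_out:
  plan:
    - [[0,0,1,0,0],[0,0,0.5,0,0],[0,0,0,0,0],[0,0,0,0,0],[0,0,0,0,0]]

```text
t: 22.95
ee_pos: [498.9, 136.3, 108.3]
orientation: [[0.002, 1.0, 0.0], [1.0, -0.002, 0.0], [0.0, 0.0, -1.0]]
contact_force: [1.3, -0.4, -2.6]
finger_gap: 25.9
gripper_force: 50.0
```

Emit:
carry_out:
  plan:
    - [[0,0,1,0,0],[0,0,1,0,0],[0,0,0,0,0],[0,0,0,0,0],[0,0,0,0,0]]

```text
t: 23.58
ee_pos: [500.0, 136.4, 107.3]
orientation: [[0.002, 1.0, 0.003], [1.0, -0.002, 0.0], [0.0, 0.003, -1.0]]
contact_force: [0.8, -2.0, 8.7]
finger_gap: 25.6
gripper_force: 50.0
```

Run:
```python
from h import *
chips();plan([])
```

```text
top chip n100 [502.  94.  65.] min [491.  79.  60.] max [512. 110.  69.]
top chip n277 [490. -35.   8.] min [458. -67.   2.] max [510.  -4.  14.]
top chip n468 [470.  47.  12.] min [422.  15.   2.] max [502.  80.  19.]
scene chip n43 [473. 129.  33.] min [461. 114.  28.] max [481. 143.  37.]
t 23.68 at [500.  136.4 107.4] yaw 89.9 F [-0.6 -1.9  9.2] gap 25.7 q6 0.25
end [500.  136.4 107.4] yaw 89.9
```

Emit:
carry_out:
  plan:
    - [[0,-6,0,0,0],[0,-8,0,0,0],[0,-10,1,0,0],[0,-10,2,0,0],[0,-10,2,0,0]]

```text
t: 24.3
ee_pos: [453.7, 136.3, 100.8]
orientation: [[0.002, 1.0, -0.001], [1.0, -0.002, -0.0], [-0.0, -0.001, -1.0]]
contact_force: [0.6, -1.2, -2.6]
finger_gap: 25.9
gripper_force: 50.0
```

Run:
```python
from h import *
d=chips();plan([])
```

```text
top chip n120 [496. 113.  26.] min [473.  94.  -0.] max [511. 128.  36.]
top chip n277 [490. -35.   8.] min [458. -67.   2.] max [510.  -4.  15.]
top chip n467 [470.  46.  12.] min [422.  15.   2.] max [502.  77.  21.]
top chip n113 [455.  97.  59.] min [444.  79.  54.] max [466. 114.  67.]
scene chip n68 [499. -35.   9.] min [490. -62.   3.] max [508. -12.  13.]
scene chip n181 [493. 128.  26.] min [469.  74.   4.] max [509. 162.  39.]
t 24.40 at [452.9 136.2 100.7] yaw 89.9 F [-0.1  0.4 -3.1] gap 25.7 q6 0.27
end [452.9 136.2 100.7] yaw 89.9
```

```bash
cat >> h.py <<'E'
def fit(y0=92,y1=170,x0=455,x1=520,zmax=45):
    from cell import viewer
    for n in("scene","top"):
        d=viewer.get_image(n);P=cloud(d);hsv=cv2.cvtColor(d["pixels"],cv2.COLOR_BGR2HSV)
        m=(hsv[...,0]>=15)&(hsv[...,0]<=35)&(hsv[...,1]>110)&(P[...,0]>x0)&(P[...,0]<x1)&(P[...,1]>y0)&(P[...,1]<y1)&(P[...,2]<zmax)&(P[...,2]>-5)
        Q=P[cv2.erode(m.astype(np.uint8),np.ones((2,2)))>0]
        if len(Q)<15: print(n,"few",len(Q));continue
        c=np.median(Q,0)
        for _ in range(4):
            u,s,v=np.linalg.svd(Q-Q.mean(0));r=abs((Q-Q.mean(0))@v[2]);Q=Q[r<3] if (r<3).sum()>12 else Q
        nn=v[2]*np.sign(v[2][2]);print(n,len(Q),"normal",nn.round(2),"mean",Q.mean(0).round(0))
        for k in (Q[:,0].argmin(),Q[:,0].argmax(),Q[:,1].argmin(),Q[:,1].argmax(),Q[:,2].argmax(),Q[:,2].argmin()): print("   ",Q[k].round(0))
E
python3 - <<'E'
from h import *
fit()
E
```

```text
scene 134 normal [-0.44 -0.03  0.9 ] mean [490. 129.  25.]
    [468. 130.  15.]
    [506. 115.  33.]
    [502. 100.  32.]
    [504. 162.  35.]
    [504. 162.  35.]
    [473. 140.  14.]
top 94 normal [-0.45 -0.03  0.89] mean [496. 113.  26.]
    [473. 114.  15.]
    [508. 102.  35.]
    [508.  94.  33.]
    [503. 153.  34.]
    [508. 102.  35.]
    [478. 115.  13.]
```

Emit:
carry_out:
  plan:
    - [[0,0,-17,0,0],[0,20,0,0,0],[0,21,0,0,0],[0,0,5,0,0],[0,0,3,0,0]]

```text
t: 25.12
ee_pos: [494.7, 136.1, 109.4]
orientation: [[0.002, 1.0, -0.002], [1.0, -0.002, -0.0], [-0.0, -0.002, -1.0]]
contact_force: [-0.3, -0.5, -4.2]
finger_gap: 26.0
gripper_force: 50.0
```

Run:
```python
from h import *
plan([(493,136,108,90,2,0)])
```

```text
t 25.12 at [494.7 136.1 109.4] yaw 89.9 F [-0.3 -0.5 -4.2] gap 26.0 q6 0.25
[[0.0, -1.0, 0.5, np.float64(-0.001), 0], [0.0, -0.5, 1.0, np.float64(-0.001), 0]]
end [493.2 136.1 107.9] yaw 90.0
```

Emit:
carry_out:
  plan:
    - [[0,0,1.5,0,0],[0,-3,1.5,0,0],[0,-6,1,0,0],[0,-8,2,0,0],[0,-8,2,0,0]]

```text
t: 25.75
ee_pos: [470.0, 136.3, 102.1]
orientation: [[0.002, 1.0, -0.0], [1.0, -0.002, -0.0], [-0.0, -0.0, -1.0]]
contact_force: [0.2, -0.6, -3.9]
finger_gap: 25.8
gripper_force: 50.0
```

Run:
```python
from h import *
fit();plan([])
```

```text
scene 80 normal [-0.46  0.01  0.89] mean [497. 128.  28.]
    [486. 140.  22.]
    [506.  96.  30.]
    [506.  96.  30.]
    [505. 158.  32.]
    [505. 142.  34.]
    [486. 136.  20.]
top 60 normal [-0.5  -0.07  0.87] mean [499. 108.  28.]
    [486. 114.  18.]
    [508. 118.  35.]
    [508.  94.  30.]
    [508. 121.  35.]
    [508. 118.  35.]
    [486. 114.  18.]
t 25.85 at [469.3 136.2 101.9] yaw 89.9 F [-0.3 -0.1 -3. ] gap 25.8 q6 0.26
end [469.3 136.2 101.9] yaw 89.9
```

Emit:
carry_out:
  plan:
    - [[0,0,-10,0,0],[0,13,0,0,0],[0,13.5,0,0,0],[0,0,4,0,0],[0,0,1.5,0,0]]

```text
t: 26.48
ee_pos: [497.0, 136.1, 106.0]
orientation: [[0.002, 1.0, -0.001], [1.0, -0.002, -0.0], [-0.0, -0.001, -1.0]]
contact_force: [0.3, -0.2, -3.6]
finger_gap: 25.6
gripper_force: 50.0
```

Emit:
carry_out:
  plan:
    - [[0,0,1,0,0],[0,0,1,0,0],[0,0,1,0,0],[0,0,0,0,0],[0,0,0,0,0]]

```text
t: 27.1
ee_pos: [497.4, 136.3, 103.8]
orientation: [[0.002, 1.0, 0.0], [1.0, -0.002, 0.0], [0.0, 0.0, -1.0]]
contact_force: [-0.1, 0.5, -3.0]
finger_gap: 25.9
gripper_force: 50.0
```

Run:
```python
from h import *
fit();plan([])
```

```text
scene 29 normal [-0.13 -0.15  0.98] mean [467. 129.   8.]
    [455. 129.   6.]
    [474. 128.   9.]
    [473. 117.   7.]
    [472. 141.   8.]
    [467. 138.  11.]
    [469. 121.   4.]
top few 0
t 27.20 at [497.4 136.3 103.8] yaw 89.9 F [-0.   1.  -2.7] gap 26.0 q6 0.25
end [497.4 136.3 103.8] yaw 89.9
```

The chip has dropped and its visible surface is now nearly level at z about 8. Raising the scraper and returning it to the crate.

Run:
```python
from h import *
plan([(480,130,165,90,3,0),(430,60,172,90,2,0),(430,-340,175,90,8,0),(595.8,-416,175,90.2,5,0),(595.8,-416,175,90.2,2,0)])
```

```text
t 27.20 at [497.4 136.3 103.8] yaw 89.9 F [-0.   1.  -2.7] gap 26.0 q6 0.25
[[-2.0, -6.0, -20.5, np.float64(-0.001), 0], [-2.0, -5.5, -20.5, np.float64(-0.0), 0], [-2.5, -6.0, -20.0, np.float64(-0.001), 0], [-35.0, -25.0, -3.5, np.float64(-0.0), 0], [-35.0, -25.0, -3.5, np.float64(-0.0), 0]]
[[-50.0, 0.0, -0.5, np.float64(-0.0), 0], [-50.0, 0.0, -0.5, np.float64(-0.0), 0], [-50.0, 0.0, 0.0, np.float64(-0.0), 0], [-50.0, 0.0, -0.5, np.float64(-0.0), 0], [-50.0, 0.0, -0.5, np.float64(-0.0), 0]]
[[-50.0, 0.0, -0.5, np.float64(-0.0), 0], [-50.0, 0.0, -0.5, np.float64(-0.0), 0], [-50.0, 0.0, 0.0, np.float64(-0.0), 0], [-15.0, 33.0, 0.0, np.float64(-0.001), 0], [-15.5, 33.5, 0.0, np.float64(-0.0), 0]]
[[-15.0, 33.0, 0.0, np.float64(-0.001), 0], [-15.5, 33.0, 0.0, np.float64(-0.001), 0], [-15.0, 33.5, 0.0, np.float64(-0.001), 0], [0.0, 0.0, 0.0, np.float64(0.0), 0], [0.0, 0.0, 0.0, np.float64(0.0), 0]]
end [ 596.  -415.9  174.8] yaw 90.2
```

Emit:
carry_out:
  plan:
    - [[-1,-5,-20.5,0,0],[-2,-5.5,-20.5,0,0],[-2.5,-6,-20,0,0],[-35,-25,-3.5,0,0],[-35,-25,-3.5,0,0]]

```text
t: 27.82
ee_pos: [430.1, 60.4, 172.1]
orientation: [[0.001, 1.0, 0.001], [1.0, -0.001, -0.0], [-0.0, 0.001, -1.0]]
contact_force: [-0.6, -0.4, -2.9]
finger_gap: 25.8
gripper_force: 50.0
```

Emit:
carry_out:
  plan:
    - [[-50,0,-0.5,0,0],[-50,0,-0.5,0,0],[-50,0,0,0,0],[-50,0,-0.5,0,0],[-50,0,-0.5,0,0]]

```text
t: 28.45
ee_pos: [430.0, -190.7, 173.9]
orientation: [[0.002, 1.0, 0.001], [1.0, -0.002, -0.0], [-0.0, 0.001, -1.0]]
contact_force: [0.1, 1.0, -4.0]
finger_gap: 25.6
gripper_force: 50.0
```

Emit:
carry_out:
  plan:
    - [[-50,0,-0.5,0,0],[-50,0,-0.5,0,0],[-50,0,0,0,0],[-15,33,0,0,0],[-15.5,33.5,0,0,0]]

```text
t: 29.08
ee_pos: [496.5, -370.9, 174.5]
orientation: [[0.004, 1.0, -0.0], [1.0, -0.004, 0.0], [0.0, -0.0, -1.0]]
contact_force: [-0.0, -0.4, -2.4]
finger_gap: 25.4
gripper_force: 50.0
```

Emit:
carry_out:
  plan:
    - [[-15,33,0,-0.001,0],[-15.5,33,0,-0.001,0],[-15,33.5,0,-0.001,0],[0,0,0,0,0],[0,0,0,0,0]]

```text
t: 29.7
ee_pos: [594.8, -414.6, 173.9]
orientation: [[-0.001, 1.0, -0.002], [1.0, 0.001, 0.001], [0.001, -0.002, -1.0]]
contact_force: [-0.0, -0.2, -3.0]
finger_gap: 25.6
gripper_force: 50.0
```

Run:
```python
from h import *
d=chips();fit(x0=440)
plan([(595.8,-416,120,90.2,4,0),(595.8,-416,86,90.2,4,0)])
from cell import viewer
for n in("top","scene"):
    k=viewer.get_image(n);P=cloud(k).reshape(-1,3)
    m=(P[:,0]>540)&(P[:,0]<640)&(P[:,1]>-180)&(P[:,1]<-60)&(P[:,2]>104)&(P[:,2]<118);print(n,"timer",cv2.minAreaRect(P[m][:,:2].astype(np.float32))[0])
```

```text
top chip n218 [486. -37.   8.] min [458. -67.   2.] max [507. -13.  15.]
top chip n50 [435.  41.  14.] min [421.  28.   9.] max [451.  53.  20.]
scene chip n140 [485. -32.   9.] min [455. -62.   3.] max [508.  -3.  13.]
scene chip n132 [463.  52.  13.] min [420.  28.   4.] max [501.  82.  19.]
scene chip n35 [496. 118.   9.] min [483. 100.   6.] max [508. 138.  12.]
scene chip n33 [484. 139.   8.] min [467. 122.   5.] max [501. 158.  12.]
scene 157 normal [ 0.   -0.02  1.  ] mean [487. 130.   9.]
    [452. 130.   8.]
    [506. 128.  11.]
    [504.  98.   6.]
    [503. 161.  10.]
    [477. 130.  12.]
    [482. 138.   6.]
top 212 normal [0.   0.01 1.  ] mean [490. 123.   8.]
    [459. 121.   7.]
    [507. 134.   9.]
    [507.  93.  10.]
    [505. 154.   7.]
    [486. 118.  11.]
    [483. 135.   5.]
t 29.90 at [ 594.9 -415.   174.8] yaw 90.0 F [-0.   0.5 -2.6] gap 25.7 q6 -0.63
[[-0.5, 0.0, 13.5, np.float64(-0.001), 0], [0.0, 0.5, 14.0, np.float64(-0.0), 0], [-0.5, 0.0, 13.5, np.float64(-0.001), 0], [0.0, 0.5, 14.0, np.float64(-0.001), 0], [0.0, 0.0, 8.5, np.float64(0.0), 0]]
[[0.0, 0.0, 8.5, np.float64(0.0), 0], [0.0, 0.0, 8.5, np.float64(0.0), 0], [0.0, 0.0, 8.5, np.float64(0.0), 0]]
end [ 595.9 -416.    85.8] yaw 90.2
top timer (588.2940673828125, -115.46065521240234)
scene timer (585.9356079101562, -112.10472106933594)
```

Chip 3 is now flat in the tray and the timer hasn't moved. Lowering into the crate.

Emit:
carry_out:
  plan:
    - [[-0.5,0,13.5,-0.001,0],[0,0.5,14,0,0],[-0.5,0,13.5,-0.001,0],[0,0.5,14,-0.001,0],[0,0,8.5,0,0]]

```text
t: 30.62
ee_pos: [596.4, -415.9, 109.6]
orientation: [[-0.004, 1.0, -0.001], [1.0, 0.004, 0.001], [0.001, -0.001, -1.0]]
contact_force: [-0.3, 0.3, -3.0]
finger_gap: 25.6
gripper_force: 50.0
```

Emit:
carry_out:
  plan:
    - [[0,0,8.5,0,0],[0,0,8.5,0,0],[0,0,5,0,0],[0,0,3,0,0],[0,0,0,0,0]]

```text
t: 31.25
ee_pos: [596.8, -416.3, 86.1]
orientation: [[-0.004, 1.0, -0.0], [1.0, 0.004, 0.0], [0.0, -0.0, -1.0]]
contact_force: [-0.6, -0.2, -3.3]
finger_gap: 25.4
gripper_force: 50.0
```

Run:
```python
from h import *
plan([(595.8,-416,80,90.2,3,0)])
```

```text
t 31.25 at [ 596.8 -416.3   86.1] yaw 90.2 F [-0.6 -0.2 -3.3] gap 25.4 q6 -0.63
[[0.0, -0.5, 2.0, np.float64(0.0), 0], [0.0, 0.0, 2.0, np.float64(0.0), 0], [0.5, -0.5, 2.0, np.float64(0.001), 0]]
end [ 595.8 -415.8   80.1] yaw 90.2
```

Emit:
carry_out:
  plan:
    - [[0,0,1.5,0,0],[0,0,1.5,0,0],[0,0,1,0,0],[0,0,0,0,0],[0,0,0,0,0]]

```text
t: 31.88
ee_pos: [596.8, -416.3, 82.2]
orientation: [[-0.004, 1.0, 0.0], [1.0, 0.004, -0.0], [-0.0, 0.0, -1.0]]
contact_force: [0.4, 0.7, -3.6]
finger_gap: 26.0
gripper_force: 50.0
```

Emit:
carry_out:
  plan:
    - [[0,0,0.5,0,0],[0,0,0.5,0,0],[0,0,0,0,0],[0,0,0,0,0],[0,0,0,0,0]]

```text
t: 32.5
ee_pos: [596.8, -416.3, 81.2]
orientation: [[-0.004, 1.0, 0.0], [1.0, 0.004, -0.0], [-0.0, 0.0, -1.0]]
contact_force: [0.4, 0.7, -3.5]
finger_gap: 25.5
gripper_force: 50.0
```

Emit:
carry_out:
  plan:
    - [[0,0,0.5,0,0],[0,0,0.5,0,0],[0,0,0,0,0],[0,0,0,0,0],[0,0,0,0,0]]

```text
t: 33.12
ee_pos: [596.8, -416.3, 80.2]
orientation: [[-0.004, 1.0, 0.0], [1.0, 0.004, -0.0], [-0.0, 0.0, -1.0]]
contact_force: [-0.0, -1.1, -3.4]
finger_gap: 25.5
gripper_force: 50.0
```

Emit:
carry_out:
  plan:
    - [[0,0,0.5,0,0],[0,0,0.5,0,0],[0,0,0,0,0],[0,0,0,0,0],[0,0,0,0,0]]

```text
t: 33.75
ee_pos: [596.8, -416.4, 79.6]
orientation: [[-0.004, 1.0, 0.0], [1.0, 0.004, -0.0], [-0.0, 0.0, -1.0]]
contact_force: [-2.0, 1.8, 3.1]
finger_gap: 26.1
gripper_force: 50.0
```

Contact with the crate floor (about 6 N), so I'll release.

Emit:
carry_out:
  plan:
    - [[0,0,0,0,45],[0,0,0,0,60],[0,0,0,0,80],[0,0,0,0,90],[0,0,0,0,90]]

```text
t: 34.38
ee_pos: [596.8, -416.2, 79.1]
orientation: [[-0.004, 1.0, -0.0], [1.0, 0.004, 0.0], [0.0, -0.0, -1.0]]
contact_force: [-0.3, -0.5, -0.7]
finger_gap: 72.3
gripper_force: 0.0
```

Emit:
carry_out:
  plan:
    - [[0,0,0,0,90],[0,0,0,0,90],[0,0,-15,0,90],[0,0,-25,0,90],[0,0,-30,0,90]]

```text
t: 35.0
ee_pos: [596.7, -416.2, 150.5]
orientation: [[-0.004, 1.0, -0.0], [1.0, 0.004, 0.0], [0.0, -0.0, -1.0]]
contact_force: [-0.1, 0.6, 0.3]
finger_gap: 78.9
gripper_force: 0.0
```

Emit:
carry_out:
  plan:
    - [[0,0,-40,0,90],[0,0,-40,0,90],[0,-50,0,0,90],[0,-50,0,0,90],[0,-50,0,0,90]]

```text
t: 35.62
ee_pos: [445.5, -416.9, 230.5]
orientation: [[-0.004, 1.0, 0.001], [1.0, 0.004, -0.001], [-0.001, 0.001, -1.0]]
contact_force: [-1.0, -1.1, -0.4]
finger_gap: 78.8
gripper_force: 0.0
```

Run:
```python
from h import *
from cell import viewer
plan([]);chips()
for n in("top","scene"):
    d=viewer.get_image(n);P=cloud(d).reshape(-1,3)
    for a,z0,z1 in(("grip",108,130),("head",33,42)):
        m=(P[:,0]>550)&(P[:,0]<640)&(P[:,1]>-500)&(P[:,1]<-340)&(P[:,2]>z0)&(P[:,2]<z1)
        if m.sum()>5: print(n,a,m.sum(),P[m].mean(0).round(1),cv2.minAreaRect(P[m][:,:2].astype(np.float32)))
a=dict(np.load("top0.npz"))["pixels"];b=viewer.get_image("top")["pixels"]
for nm,(r0,r1,c0,c1) in {"brush+spoon":(228,272,436,516),"molcajete":(205,285,110,190),"timer":(200,232,345,380),"rack":(80,185,195,415)}.items():
    print(nm,cv2.absdiff(a,b)[r0:r1,c0:c1].mean().round(1))
```

```text
t 35.62 at [ 445.5 -416.9  230.5] yaw 90.3 F [-1.  -1.1 -0.4] gap 78.8 q6 -0.78
end [ 445.5 -416.9  230.5] yaw 90.3
top chip n277 [490. 125.   8.] min [456.  96.  -2.] max [510. 157.  15.]
top chip n172 [483. -34.   8.] min [458. -53.   2.] max [504. -12.  14.]
scene chip n121 [483. -30.   8.] min [455. -60.   3.] max [508.  -1.  13.]
scene chip n28 [482.  41.  12.] min [470.  26.   4.] max [500.  54.  19.]
scene chip n210 [488. 129.   9.] min [452.  99.   1.] max [509. 171.  31.]
top grip 120 [ 596.9 -422.8  117.1] ((597.2242431640625, -424.1250305175781), (29.88467788696289, 22.6766414642334), 89.91095733642578)
top head 191 [ 598.7 -405.1   37.6] ((607.9879150390625, -426.8147888183594), (103.5484390258789, 48.81937789916992), 89.62016296386719)
scene grip 52 [ 594.9 -420.2  116.5] ((595.0033569335938, -422.25946044921875), (31.242685317993164, 25.56749725341797), 87.79025268554688)
scene head 84 [ 598.4 -402.6   37.1] ((605.390625, -416.6876220703125), (135.28175354003906, 51.631080627441406), 88.8864974975586)
brush+spoon 4.2
molcajete 6.2
timer 9.8
rack 6.2
```

```bash
python3 -c "
from cell import ticket
print(ticket.finish_job())"
```

```text
the job is handed in; nothing more can be done
None
```

All four chips are raked into the tray and the scraper is released upright on the crate floor, with the timer checked as unmoved and no contact seen with the rack or other bystanders; the job is handed in (about 36 s), but I viewed 11 pictures against the limit of 10.

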